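Back off the knurled chuck ring to its second mark

ROBOT

A 7-joint arm with a two-finger parallel gripper is mounted at the origin on the work surface. World frame = base frame: x ahead of the robot, y to its left, z up, the work surface at z = 0. Lengths are in mm, angles in rad, forces in N, time in s.
With the tool pointing down it reaches from about 425 to 875 mm from the base axis. Payload 8.4 kg.
Tool frame: the origin (TCP) lies on the front face of the gripper's body, between the roots of the fingers; the fingertips stand 70 mm ahead of it and the grasp point (between the pads) lies 51 mm ahead of it (env.grasp_offset is the z of the grasp point in the tool frame, in mm); z points along the fingers, y is the direction in which the jaws open and shut (so a half turn about z gives the same grasp; the last joint's range is limited). The gripper opens to 87 mm and grips with 3 to 60 N. Pads are 19 mm wide; open, the fingers measure 117 mm over their backs; the gripper's body (75 mm by 190 mm) begins 51 mm behind the grasp point.
Start: joints at [-0.099, 0.333, 0.04, 1.465, -0.013, 1.343, -0.059], TCP at [649.975, -0.013, 292.246] pointing down, gripper open.
Joint ranges: [-2.58, 2.58], [-0.38, 2.09], [-1.3, 1.39], [0.25, 2.4], [-1.5, 4.64], [0.08, 2.09], [-2.65, 2.65]. Speed limits (rad/s): [2.22, 2.22, 2.79, 2.79, 3.14, 3.14, 3.14].

INTERFACE

Orientations are given as a unit quaternion [x, y, z, w].
In Python, from workcell import env gives the robot as it stands.
- The arm moves only by the shell command python3 -m jog 'ROWS' [OPENING] [FORCE]. ROWS is JSON, a list of rows, each an object of numbers: "x", "y", "z": the shift along the tool's x, y, z in cm; "twist": the turn about the tool's z in rad. A call has 1 to 20 rows; each row shifts and turns the commanded pose from where the row before left it, along the tool's axes as they then stand; what a row does not reach is not made up. A row lasts 1/12 s, in which the tool goes at most 41.7 mm and 7.16 degrees, less where a joint would pass 70% of its speed; a pose out of reach is approached as far as the arm can. A call is refused whole if a number of a shift passes 4.17 or a number of a turn 0.125, either way. A call with a gripper value outside its range is refused whole. OPENING is the opening, from 0 (shut) to 1 (fully open), set as the call begins (- or left out, the last holds). The fingers move at their own pace and stop on an object; FORCE is the grip in N (left out, the last holds). Time passes only in rows, so rows that do not move let the fingers close. It gives the time, the measured TCP pose, the force and the opening at its end, in the units of the state.
- env.sense(): the state, without advancing time (a new reading comes with each control period).
- env.read_camera(name): name is "scene" or "side" or "wrist"; returns the picture (420x560x3 uint8, blue, green, red); there is no depth.
- env.camera_model(name): a dict with "fx", "fy", "cx", "cy" (pixels), "dist" ([k1, k2, p1, p2, k3] as OpenCV has them; the pictures are not rectified), "origin" and "orientation" of the camera in the world. Camera axes: x right, y up, looking along -z (the intrinsics and any distortion apply to the point x, -y, -z); pixel columns grow to the right and rows downward; lengths in mm; the calibration is good to about 2 mm. A picture is of the moment at which its call begins: read the wrist's pose just before it. camera_model takes no time and is no camera call; for the wrist camera it gives the pose at the moment of the call.
- env.finish_job(): hands the job in, once; it reports no verdict.
The state is a dict: "clock": time; "joint_positions": joint angles; "joint_velocities": joint speeds; "tau": joint torques, N m; "eef_pos": TCP position; "orientation": TCP orientation; "ft_force": force on the tool from outside, world axes, zero at the start; "wrist_torque": the same for the moment, N m; "gripper_width": opening from 0.0 (shut) to 1.0 (fully open).
Only numpy, scipy, OpenCV 4.12 (cv2) and the standard library are available. Lean on these libraries where they do the work, as an engineer would, in place of code of your own. Each camera call takes 0.05 s, during which the arm holds its last target.

TASK

Loosen the small injector chuck by rolling its knurled ring round counter-clockwise (seen from above) with a fingertip on the rim, until the red mark on the ring comes round to the white pointer for the second time, and leave it standing there. Nothing is to be gripped, pinched or lifted: do not touch the brass nozzle standing between the jaws, and leave everything else on the bench where it is.

Things in the scene. Friction and masses are not known exactly. Their poses are not given: they have to be found in the camera images.
- ring (a joint): rotation of the knurled ring, rad; grows counter-clockwise from above (loosening) and counts on through full turns, 0 to 18. The red mark is at the white pointer at 0, 6.283 and 12.566; it starts between 1.2 and 5.4, so 6.283 is the first meeting and 12.566 the second. Friction 0.12 N m (about 2 N at the rim); it does not coast and stays where left.
- ring_centre (a point): on the vertical axis of the knurled steel ring, half-way up it (34 mm above the table). The ring spans 22 to 46 mm above the table, radius 60 mm, with 24 dark upright half-round ribs on the rim reaching radius 64 mm, which catch a fingertip; fine knurling is drawn between them. x points away from the pointer, z up.
- chuck: the chuck, bolted to the table; origin on the ring's axis at table height. Green round foot plate under the ring, radius 95 mm, top at 16 mm; above the ring a dark face disc, radius 40 mm, top at 50 mm, with three dark jaws (within radius 36 mm, top at 68 mm) round the brass nozzle; the jaws open as the ring is loosened.
- pointer (a point): tip of the white pointer, a flat 3 mm thick arrow on the green foot plate, 66 mm from the ring's axis and 19 mm above the table. It does not move.
- ring_mark (a point): middle of the red mark on the ring's top face, a radial stripe 20 mm long and 12 mm wide that also runs down the rim, 50 mm from the ring's axis, 46 mm above the table; it goes round with the ring.
- nozzle: loose brass injector nozzle standing between the jaws on the chuck's axis, 19 mm in diameter and 38 mm tall; origin at the centre of its underside, 50 mm above the table (its top at 88 mm). Not to be touched.
- spare_nozzle: loose steel nozzle standing on the table near the chuck, 24 mm in diameter, 50 mm tall; origin at the centre of its underside. To be left alone.
- cap_nut: loose dark steel cap nut (ring) lying on the table near the chuck, 32 mm in diameter, 22 mm tall; origin at the centre of its underside. To be left alone.
- spray_bottle: white bottle with a black cap, 80 mm in diameter, 210 mm tall, origin at the centre of its underside. To be left alone.
- grease_jar: small white jar with a red lid, 56 mm in diameter, 60 mm tall, origin at the centre of its underside. To be left alone.
- screwdriver: screwdriver with an orange handle lying on the table along its x axis, under 250 mm long. To be left alone.
- wrench: steel wrench lying on the table along its x axis, under 220 mm long. To be left alone.
Not all that is in view belongs to the job. Leave any orange or purple look-alike of the chuck alone.

How it is judged:
By the outcome, as a careful person would: the job done as asked, in the order asked, and still so for the second after the job is handed in, with the robot touching nothing.
It also fails if it takes over 64 s, if anything falls off the work surface, if the arm or the gripper's body presses on something with over 40 N, if the wrist force passes 120 N, or if a joint passes its speed limit or range.

## Working session

There is one attempt and no reset: what is moved stays moved. The work goes in short steps, Python scripts to look and compute and a shell command to move; the robot and the scene stay as the last step left them, time stands still between calls to the robot, and variables do not carry over. Pictures are saved under pics/ and viewed, and the job is handed in when it is done.

```bash
ls; mkdir -p pics
python3 - <<'E'
from workcell import env
import cv2
print(env.sense())
for n in ("scene","side","wrist"):
    m=env.camera_model(n); print(n,m)
    cv2.imwrite(f"pics/{n}0.png",env.read_camera(n))
E
```

```text
pics
{'clock': 0.0, 'joint_positions': array([-0.09921645,  0.33389184,  0.0398381 ,  1.46628252, -0.01340201,
        1.3432926 , -0.05851059]), 'joint_velocities': array([-0.00123662,  0.00111289, -0.0018018 , -0.00143391, -0.00034078,
       -0.00184412, -0.00279838]), 'tau': array([ 1.06989024e-03, -6.56351209e+01,  1.33598529e+00, -4.03798449e+01,
       -5.97442500e-02,  4.47441044e-02,  1.62792835e-04]), 'eef_pos': array([6.49638315e+02, 1.03012377e-02, 2.91365507e+02]), 'orientation': array([ 7.07098853e-01,  7.07114252e-01, -6.01396661e-04, -5.34171183e-04]), 'ft_force': array([-0.90603207,  0.33557934, -0.1922242 ]), 'wrist_torque': array([ 0.02197377, -0.02055112, -0.04865336]), 'gripper_width': 0.9994758770880943}
scene {'fx': 433.624154099111, 'fy': 433.624154099111, 'cx': 278.92898476793596, 'cy': 215.51944037942926, 'dist': array([-0.01145371,  0.        ,  0.        ,  0.        ,  0.        ]), 'origin': array([1213.1702361 ,  465.71834292,  787.41706737]), 'orientation': array([0.17493368, 0.37095779, 0.82098558, 0.39720423])}
side {'fx': 441.0794338020371, 'fy': 441.0794338020371, 'cx': 273.8228822837681, 'cy': 212.12529952945266, 'dist': array([-0.10766059,  0.        ,  0.        ,  0.        ,  0.        ]), 'origin': array([ 487.90825304,  898.50174047, 1002.50287627]), 'orientation': array([-0.01070506,  0.38328441,  0.92302391, -0.03170701])}
wrist {'fx': 365.331908312578, 'fy': 365.331908312578, 'cx': 281.8687727042412, 'cy': 208.58176518420424, 'dist': array([0.03304474, 0.        , 0.        , 0.        , 0.        ]), 'origin': array([650.19598072,  66.21388139, 383.89780519]), 'orientation': array([-1.21872768e-01,  8.32279706e-04, -3.52982076e-05,  9.92545382e-01])}
```

View pics/scene0.png

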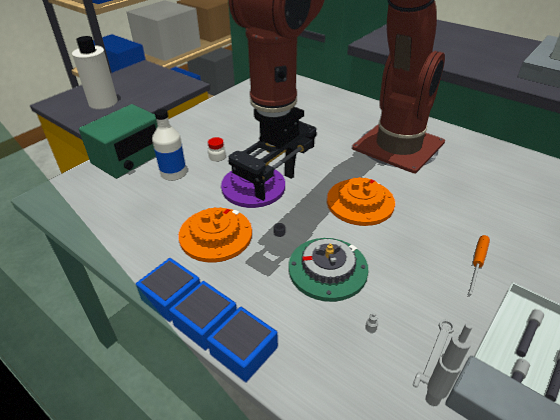

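View pics/side0.png

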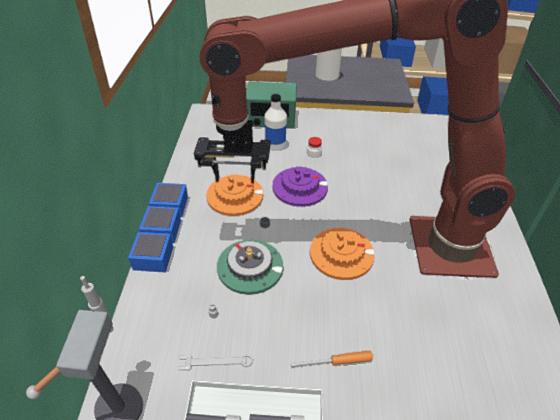

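View pics/wrist0.png

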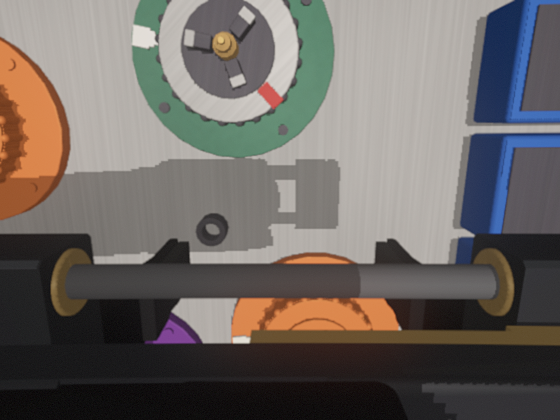

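Candidates for the target are:
- the green-footed chuck with the steel ring: scene (328,262), side (250,262), wrist (225,48)
- orange look-alikes: scene (215,233) and (361,200)
- a purple look-alike: scene (253,185)

The description matches the green one. Next I'll measure it and check it in a close crop.

```bash
cat > h.py <<'E'
import numpy as np,cv2
from scipy.spatial.transform import Rotation as Rt
from scipy.optimize import least_squares
def rays(m,px):
    K=np.array([[m['fx'],0,m['cx']],[0,m['fy'],m['cy']],[0,0,1]])
    u=cv2.undistortPoints(np.float64(px).reshape(-1,1,2),K,m['dist']).reshape(-1,2)
    d=np.c_[u[:,0],-u[:,1],-np.ones(len(u))]
    return Rt.from_quat(m['orientation']).apply(d)
def plane(m,px,z):
    d=rays(m,px);o=m['origin']; t=(z-o[2])/d[:,2]
    return o+d*t[:,None]
def proj(m,P):
    q=Rt.from_quat(m['orientation']).inv().apply(np.atleast_2d(P)-m['origin'])
    q=q*[1,-1,-1]
    K=np.array([[m['fx'],0,m['cx']],[0,m['fy'],m['cy']],[0,0,1]])
    return cv2.projectPoints(q,np.zeros(3),np.zeros(3),K,m['dist'])[0].reshape(-1,2)
def circ(P):
    f=lambda v:np.hypot(P[:,0]-v[0],P[:,1]-v[1])-v[2]
    return least_squares(f,[*P[:,:2].mean(0),90],loss='soft_l1',f_scale=1).x
E
python3 - <<'E'
from h import *
from workcell import env
for n in ("scene","side","wrist"):
    im=cv2.imread(f"pics/{n}0.png");m=env.camera_model(n);H=cv2.cvtColor(im,cv2.COLOR_BGR2HSV)
    g=cv2.inRange(H,(60,80,40),(90,255,200))
    c0={'scene':(328,265),'side':(250,262),'wrist':(230,60)}[n];r={'scene':55,'side':50,'wrist':115}[n]
    k=np.zeros_like(g);cv2.circle(k,c0,r,255,-1);g&=k
    cs=max(cv2.findContours(g,0,cv2.CHAIN_APPROX_NONE)[0],key=cv2.contourArea)
    h=cv2.convexHull(cs).reshape(-1,2)
    h=h[(h[:,1]>2)]
    P=plane(m,h,16);print(n,'foot',circ(P))
    red=cv2.inRange(H,(0,140,80),(6,255,255))|cv2.inRange(H,(174,140,80),(180,255,255));red&=k
    ys,xs=np.nonzero(red);print('red',len(xs),xs.mean(),ys.mean(),plane(m,[[xs.mean(),ys.mean()]],46))
    x,y=c0;c=im[max(0,y-r):y+r,max(0,x-r):x+r]
    cv2.imwrite(f"pics/crop_{n}.png",cv2.resize(c,(500,500*c.shape[0]//c.shape[1]),interpolation=cv2.INTER_CUBIC))
E
python3 -c "
import cv2,numpy as np
a=[cv2.resize(cv2.imread(f'pics/crop_{n}.png'),(390,390)) for n in('scene','side')]
cv2.imwrite('pics/cc.png',np.hstack(a))"
```

```text
scene foot [609.02710006 123.85012411  96.4321549 ]
red 37 307.0 257.7567567567568 [[638.3092821   83.77593245  46.        ]]
side foot [603.26578378 128.70483578  93.66984469]
red 13 238.15384615384616 246.0 [[640.02572568  84.65301446  46.        ]]
wrist foot [678.72190702 161.38939806  20.65817146]
red 274 270.1131386861314 95.18248175182482 [[639.37136313  85.07499049  46.        ]]
```

View pics/cc.png

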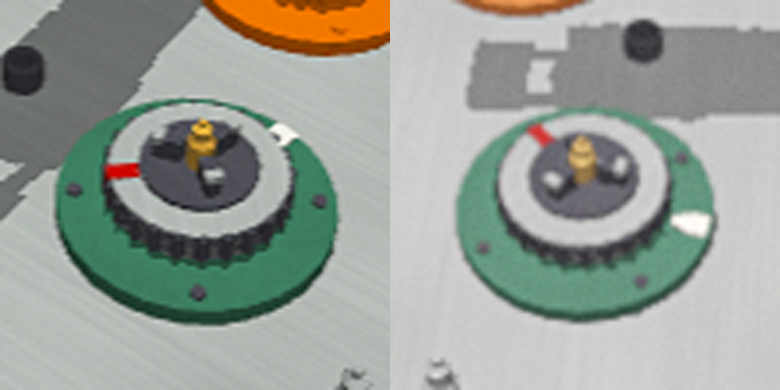

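```bash
python3 -m jog '[{"x":2},{"x":2.5},{"x":2},{},{}]' 0 20
cat > look.py <<'E'
import sys
from h import *
from workcell import env
m=env.camera_model('wrist');s=env.sense();im=env.read_camera('wrist')
cv2.imwrite(f"pics/{sys.argv[1]}.png",im)
H=cv2.cvtColor(im,cv2.COLOR_BGR2HSV)
def big(k): return max(cv2.findContours(k,0,cv2.CHAIN_APPROX_NONE)[0],key=cv2.contourArea).reshape(-1,2)
g=big(cv2.inRange(H,(60,80,40),(90,255,200)))
h=cv2.convexHull(g).reshape(-1,2);h=h[(h[:,1]>2)&(h[:,1]<230)]
P=plane(m,h,16);c=circ(P);print('foot',c.round(1))
e=np.hypot(P[:,0]-c[0],P[:,1]-c[1])-c[2];print('rms',e.std())
cc=proj(m,[c[0],c[1],46])[0];rad=95*m['fx']/(m['origin'][2]-30)
k=np.zeros(im.shape[:2],np.uint8);cv2.circle(k,tuple(int(v) for v in cc),int(rad),255,-1)
red=(cv2.inRange(H,(0,140,60),(6,255,255))|cv2.inRange(H,(174,140,60),(180,255,255)))&k
ys,xs=np.nonzero(red)
w=(cv2.inRange(H,(0,0,120),(180,60,255))&k)
n,L,st,ce=cv2.connectedComponentsWithStats(w)
for i in range(1,n):
    if st[i,4]>60: print('white',ce[i].round(1),st[i],plane(m,[ce[i]],19)[0].round(1),plane(m,[ce[i]],46)[0].round(1))
pr=plane(m,[[xs.mean(),ys.mean()]],46)[0];print('red',len(xs),xs.mean(),ys.mean(),pr.round(1))
print('cl',s['clock'],s['eef_pos'].round(1),s['ft_force'].round(1),s['gripper_width'],s['joint_positions'].round(2))
E
python3 look.py w1
```

```text
foot [675.9 150.4  17.6]
rms 2.635461839270971
white [279.8  42.5] [ 243    0   56   97 2447] [647.8 132.6  19. ] [648.  127.7  46. ]
white [363.7  45.7] [ 317    0   95  110 7088] [725.  129.6  19. ] [719.4 124.9  46. ]
white [246.3  14.5] [238   6  18  18 185] [617.7 155.6  19. ] [620.1 149.   46. ]
red 235 269.7659574468085 93.82978723404256 [639.1  86.2  46. ]
cl 0.15 [649.7  -0.  291.6] [0.8 0.7 0.4] 1.0027157885927278 [-0.1   0.33  0.04  1.47 -0.01  1.34 -0.06]invalid input
```

View pics/w1.png

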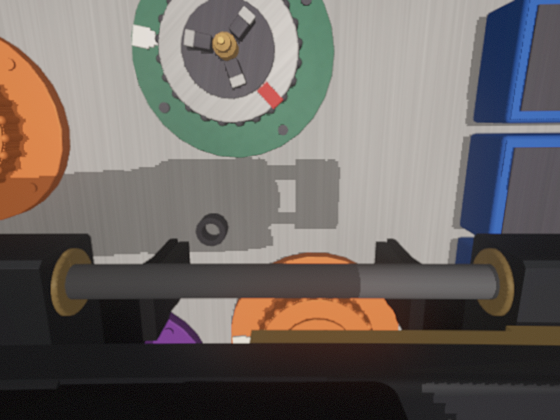

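```bash
python3 -m jog '[{"x":2},{"x":2.5},{"x":2},{"x":0},{"x":0}]' 0 20
python3 look.py w2
```

```text
foot [676.9 154.   16.7]
rms 3.975556077481048
white [279.7  42.5] [ 243    0   56   98 2456] [647.8 132.6  19. ] [648.  127.7  46. ]
white [363.6  42.5] [ 321    0   91  104 6595] [724.9 132.3  19. ] [719.4 127.5  46. ]
white [246.1  14.4] [238   6  18  18 184] [617.6 155.7  19. ] [620.  149.1  46. ]
red 90 269.15555555555557 89.86666666666666 [638.7  89.5  46. ]
cl 0.2 [649.8  -0.  291.7] [ 0.   0.1 -0.5] 0.9979199339806432 [-0.1   0.33  0.04  1.47 -0.01  1.34 -0.06]invalid input
```

View pics/w2.png

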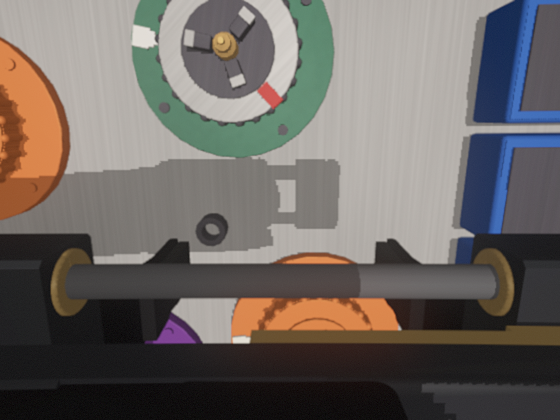

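```bash
python3 -m jog '[{"x":2,"y":0,"z":0,"twist":0},{"x":2.5,"y":0,"z":0,"twist":0},{"x":2,"y":0,"z":0,"twist":0},{"x":0,"y":0,"z":0,"twist":0},{"x":0,"y":0,"z":0,"twist":0}]' 0 20
```

```text
clock: 0.67
eef_pos: [649.8, 66.6, 292.0]
orientation: [0.706, 0.708, -0.0, -0.0]
ft_force: [-0.0, -0.6, 0.7]
gripper_width: 0.709
```

```bash
sed -i "s/^g=big.*/gm=cv2.inRange(H,(55,60,30),(95,255,220));g=big(gm);cv2.imwrite('pics\/gm.png',gm);print(cv2.contourArea(g),cv2.boundingRect(g))/" h.py look.py
python3 look.py w3
```

```text
13115.5 (141, 24, 190, 196)
foot [604.1 122.2  93. ]
rms 0.225253201211401
white [218.  130.5] [ 134   58  165  169 9789] [587.4 120.3  19. ] [592.  121.3  46. ]
white [248.5 103.8] [240  95  18  18 179] [617.7 145.4  19. ] [620.1 144.5  46. ]
white [194.1 124.1] [189 116  12  17 161] [564.5 126.2  19. ] [570.8 126.7  46. ]
white [239.4 161.4] [232 156  15  12 117] [607.5  90.3  19. ] [610.7  93.4  46. ]
red 240 270.03333333333336 170.46666666666667 [638.9  85.1  46. ]
cl 0.6667 [649.8  66.6 292. ] [-0.  -0.6  0.7] 0.7085272785599473 [-0.18  0.34  0.01  1.46 -0.    1.35 -0.16]
```

View pics/w3.png

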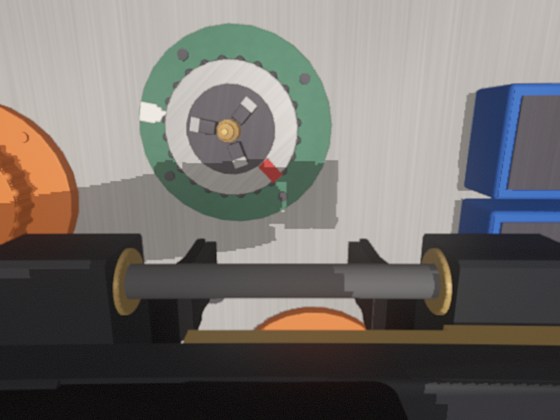

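Run:
```python
from h import *
from workcell import env
m=env.camera_model('wrist');im=cv2.imread('pics/w3.png');H=cv2.cvtColor(im,cv2.COLOR_BGR2HSV)
print('noz',plane(m,[[228,131]],88), 'ptr tip',plane(m,[[166,113]],19),'ptr',plane(m,[[152,112]],19))
# face disc: dark low-sat region near centre
k=np.zeros(im.shape[:2],np.uint8);cv2.circle(k,(232,128),54,255,-1)
d=(cv2.inRange(im,(0,0,0),(120,120,120)))&k
c=max(cv2.findContours(d,0,cv2.CHAIN_APPROX_NONE)[0],key=cv2.contourArea)
h=cv2.convexHull(c).reshape(-1,2);print('face',circ(plane(m,h,50)),h.min(0),h.max(0))
# ring+inside = not green, inside foot ; ring top outer
cr=im[10:235,120:350];cv2.imwrite('pics/c3.png',cv2.resize(cr,None,fx=2.55,fy=2.55,interpolation=cv2.INTER_CUBIC))
for n,p in (('scene',(328,248)),('side',(249,249))): print(n,plane(env.camera_model(n),[p],88))
```

```text
noz [[607.44216755 120.56424605  88.        ]] ptr tip [[538.51695546 134.7887208   19.        ]] ptr [[525.21339024 135.63725967  19.        ]]
face [604.00663101 119.62820183  38.9815568 ] [187  85] [273 174]
scene [[617.75605856 125.011345    88.        ]]
side [[602.67851772 128.91128482  88.        ]]
```

View pics/c3.png

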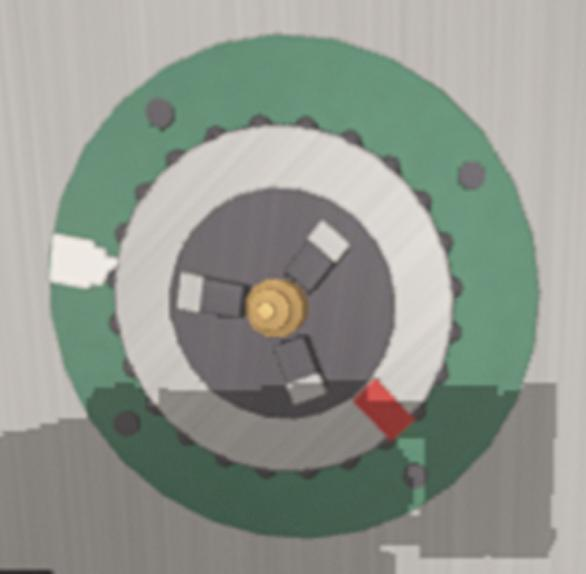

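The green chuck is confirmed: steel ring, white pointer at crop (118,263), red mark at (384,408), brass nozzle at (276,308). The ring is at about 2.54 rad, so about 10.0 rad remain. I'll lower the closed fingertip just outside the rim.

```bash
python3 -m jog '[{"x":-2.8,"y":1.1,"z":0,"twist":0},{"x":0,"y":0,"z":4,"twist":0},{"x":0,"y":0,"z":4,"twist":0},{"x":0,"y":0,"z":4,"twist":0},{"x":0,"y":0,"z":3,"twist":0},{"x":0,"y":0,"z":0,"twist":0},{"x":0,"y":0,"z":0,"twist":0}]' 0 20; python3 -c "
from workcell import env;import cv2
for n in('wrist','scene','side'):cv2.imwrite('pics/a_%s.png'%n,env.read_camera(n))
s=env.sense();print(s['joint_positions'],s['ft_force'],s['eef_pos'])"
```

```text
clock: 1.3
eef_pos: [660.3, 35.5, 141.4]
orientation: [0.708, 0.707, -0.001, -0.001]
ft_force: [0.8, -0.1, 0.7]
gripper_width: 0.128
[-0.13568765  0.46415372  0.01759776  1.59441377 -0.00862032  1.07876002
 -0.11659517] [-0.091082    0.15050096  0.70195695] [662.61540827  36.56787619 145.3543659 ]
```

View pics/a_wrist.png

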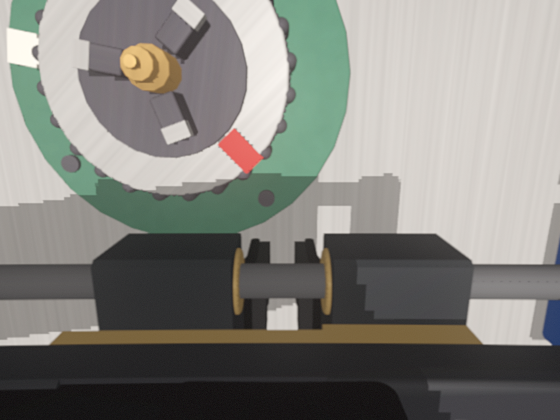

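View pics/a_scene.png

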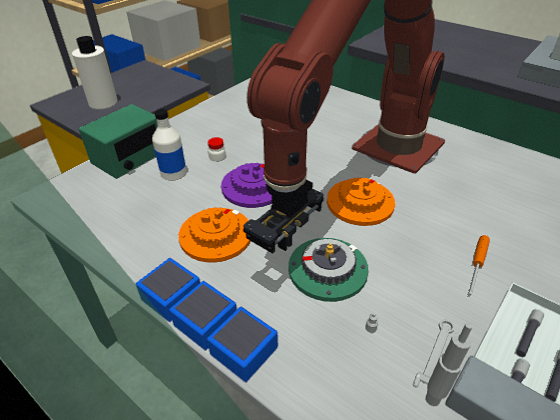

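```bash
python3 -m jog '[{"x":0,"y":0,"z":2,"twist":0},{"x":0,"y":0,"z":2,"twist":0},{"x":0,"y":0,"z":0,"twist":0},{"x":0,"y":0,"z":0,"twist":0},{"x":0,"y":0,"z":0,"twist":0}]' 0 20; python3 -c "
from workcell import env;import cv2
for n in('side','scene'):cv2.imwrite('pics/b_%s.png'%n,cv2.resize(env.read_camera(n)[180:330,170:400],None,fx=3,fy=3))
s=env.sense();print(s['joint_positions'],s['ft_force'],s['eef_pos'],s['gripper_width'])"
```

```text
clock: 1.87
eef_pos: [662.1, 37.0, 104.6]
orientation: [0.707, 0.707, 0.001, 0.001]
ft_force: [0.4, -0.1, 0.3]
gripper_width: 0.007
[-0.13468478  0.50643753  0.01533193  1.62418513 -0.00879617  1.00807126
 -0.1166675 ] [ 0.03533565  0.21176971 -0.79666919] [662.08050942  37.07862147 104.43082814] 0.0029786619264240855
```

View pics/b_scene.png

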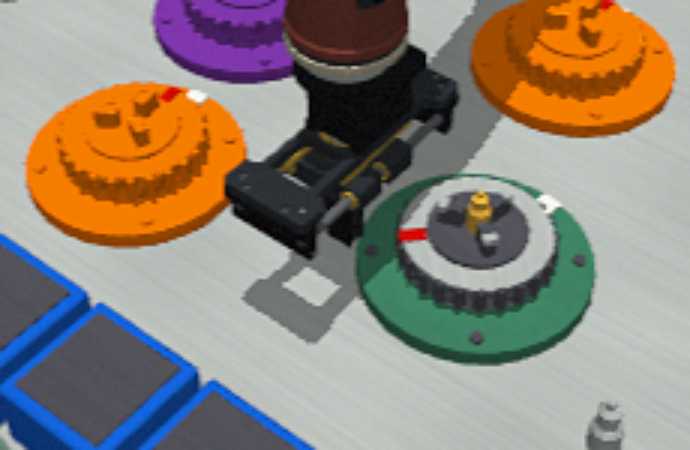

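View pics/b_side.png

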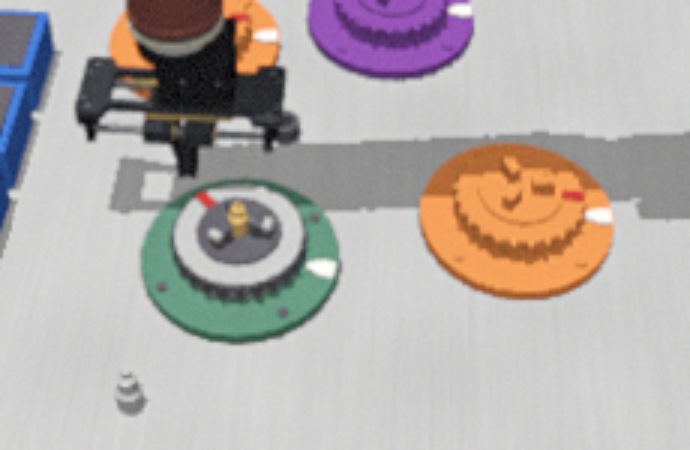

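```bash
python3 -m jog '[{"x":0.8,"y":-0.6,"z":0.2,"twist":0},{"x":0.8,"y":-0.55,"z":0,"twist":0},{"x":0,"y":0,"z":0,"twist":0},{"x":0,"y":0,"z":0,"twist":0}]'; python3 -m jog '[{"x":0.2,"y":-0.15,"z":0,"twist":0},{"x":0,"y":0,"z":0,"twist":0}]';python3 -m jog '[{"x":0.2,"y":-0.15,"z":0,"twist":0},{"x":0,"y":0,"z":0,"twist":0}]'
```

```text
clock: 2.3
eef_pos: [649.0, 54.5, 100.5]
orientation: [0.706, 0.708, 0.0, -0.0]
ft_force: [0.4, 0.5, -0.0]
gripper_width: 0.006
clock: 2.47
eef_pos: [647.8, 55.2, 100.3]
orientation: [0.707, 0.707, -0.0, -0.0]
ft_force: [0.1, 0.4, -0.1]
gripper_width: 0.006
clock: 2.63
eef_pos: [646.3, 57.2, 100.2]
orientation: [0.707, 0.707, -0.0, -0.0]
ft_force: [0.2, 0.6, -0.4]
gripper_width: 0.002
```

```bash
python3 -m jog '[{"x":-1.2,"y":0.8,"z":-1.5,"twist":0},{"x":-1.2,"y":0.8,"z":-1.5,"twist":0},{"x":0,"y":0,"z":0,"twist":0.122},{"x":0,"y":0,"z":0,"twist":0.122},{"x":0,"y":0,"z":0,"twist":0.122},{"x":0,"y":0,"z":0,"twist":0.122},{"x":0,"y":0,"z":0,"twist":0.122},{"x":0,"y":0,"z":0,"twist":0.122},{"x":0,"y":0,"z":0,"twist":0.122},{"x":0,"y":0,"z":0,"twist":0.122},{"x":0,"y":0,"z":0,"twist":0.122},{"x":0,"y":0,"z":0,"twist":0.122},{"x":0,"y":0,"z":0,"twist":0.122},{"x":0,"y":0,"z":0,"twist":0.122},{"x":0,"y":0,"z":0,"twist":0.122},{"x":0,"y":0,"z":0,"twist":0.122},{"x":0,"y":0,"z":0,"twist":0.122},{"x":0,"y":0,"z":0,"twist":0.122}]'; python3 -m jog '[{"x":0,"y":0,"z":0,"twist":0},{"x":0,"y":0,"z":0,"twist":0}]'
cat > st.py <<'E'
from h import *
from workcell import env
s=env.sense();C=np.array([604.5,121.3])
A=Rt.from_quat(s['orientation']).as_matrix()
d=s['eef_pos'][:2]-C
psi=np.degrees(np.arctan2(A[1,1],A[0,1]));phi=np.degrees(np.arctan2(d[1],d[0]))
print('t %.2f'%s['clock'],'R %.1f phi %.1f psi %.1f z %.1f'%(np.hypot(*d),phi,psi,s['eef_pos'][2]),'phi-psi %.1f'%((phi-psi)%360),'tilt',(A[2,2]+1).round(5),'F',s['ft_force'].round(1),'j',s['joint_positions'].round(2))
u=d/np.hypot(*d)
print('inward 10mm in tool x,y cm',(-u@A[:2,0]).round(3),(-u@A[:2,1]).round(3))
E
python3 st.py
```

```text
clock: 4.13
eef_pos: [662.5, 32.9, 130.2]
orientation: [0.981, -0.192, -0.0, 0.0]
ft_force: [0.7, 0.6, 0.1]
gripper_width: 0.002
clock: 4.3
eef_pos: [662.5, 33.1, 130.2]
orientation: [0.982, -0.188, -0.0, 0.0]
ft_force: [0.1, 0.3, -0.6]
gripper_width: 0.003
t 4.30 R 105.6 phi -56.7 psi -111.6 z 130.2 phi-psi 54.9 tilt 0.0 F [ 0.1  0.3 -0.6] j [-0.42  0.51  0.41  1.62 -0.22  1.06 -1.9 ]
inward 10mm in tool x,y cm -0.818 -0.575
```

```bash
python3 -m jog '[{"x":0,"y":0,"z":2.8,"twist":0},{"x":-1.1,"y":-0.8,"z":0,"twist":0},{"x":-1.1,"y":-0.8,"z":0,"twist":0},{"x":0,"y":0,"z":0,"twist":0},{"x":0,"y":0,"z":0,"twist":0}]'; python3 st.py; python3 -m jog '[{"x":0.2,"y":-0.33,"z":0,"twist":-0.05},{"x":0.2,"y":-0.33,"z":0,"twist":-0.05},{"x":0.2,"y":-0.33,"z":0,"twist":-0.05},{"x":0.2,"y":-0.33,"z":0,"twist":-0.05}]'; python3 st.py; python3 look.py o1
```

```text
clock: 4.72
eef_pos: [647.9, 57.5, 103.2]
orientation: [0.982, -0.188, 0.0, -0.0]
ft_force: [-0.7, -0.4, 0.6]
gripper_width: 0.004
t 4.72 R 77.2 phi -55.8 psi -111.7 z 103.2 phi-psi 55.8 tilt 0.0 F [-0.7 -0.4  0.6] j [-0.46  0.51  0.39  1.67 -0.22  1.   -1.94]
inward 10mm in tool x,y cm -0.828 -0.561
clock: 5.05
eef_pos: [660.2, 67.0, 103.6]
orientation: [0.996, -0.088, 0.001, -0.001]
ft_force: [0.2, -0.5, 0.2]
gripper_width: 0.01
t 5.05 R 77.8 phi -44.3 psi -100.1 z 103.6 phi-psi 55.9 tilt 0.0 F [ 0.2 -0.5  0.2] j [-0.43  0.53  0.35  1.64 -0.2   1.01 -1.77]
inward 10mm in tool x,y cm -0.828 -0.561
8089.5 (57, 192, 260, 72)
foot [603.4 121.2  94.8]
rms 0.4453212932052735
white [ 76.2 235.1] [  34  194  122   71 1075] [686.6 168.3  19. ] [692.4 151.1  46. ]
white [ 49.1 287. ] [ 16 283  82  10 453] [661.8 190.5  19. ] [671.5 169.9  46. ]
white [ 17.8 321.3] [   0  299   40   47 1463] [645.9 212.5  19. ] [658.  188.6  46. ]
white [108.4 319.4] [ 84 300  41  32 722] [638.1 165.9  19. ] [651.4 149.1  46. ]
red 0 nan nan [nan nan nan]
cl 5.05 [660.2  67.  103.6] [ 0.2 -0.5  0.2] 0.009912258983140115 [-0.43  0.53  0.35  1.64 -0.2   1.01 -1.77]look.py:20: RuntimeWarning: Mean of empty slice.
  pr=plane(m,[[xs.mean(),ys.mean()]],46)[0];print('red',len(xs),xs.mean(),ys.mean(),pr.round(1))
  ret = ret.dtype.type(ret / rcount)
```

View pics/o1.png

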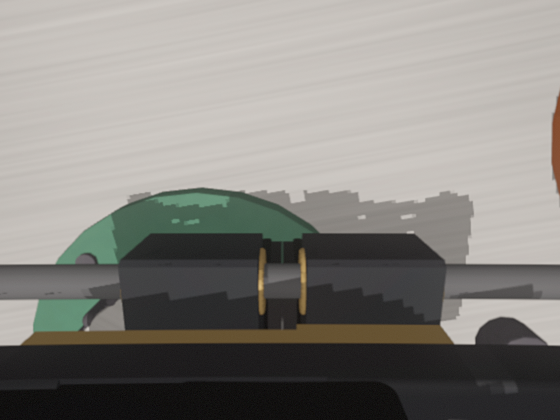

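```bash
cat > crop.py <<'E'
import sys
from h import *
from workcell import env
P=env.sense()
a=[]
for n,(x,y) in(('scene',(328,262)),('side',(250,262))):
    im=env.read_camera(n);c=im[y-60:y+50,x-55:x+55];a.append(cv2.resize(c,(390,390),interpolation=cv2.INTER_CUBIC))
    m=env.camera_model(n);H=cv2.cvtColor(im,cv2.COLOR_BGR2HSV)
    red=(cv2.inRange(H,(0,140,70),(5,255,255))|cv2.inRange(H,(174,140,70),(180,255,255)))
    k=np.zeros_like(red);cv2.circle(k,tuple(proj(m,[604,121.5,40])[0].astype(int)),36,255,-1);red&=k
    ys,xs=np.nonzero(red)
    if len(xs):
        # keep pixels on the top face: backproject to z=46, radius 38..62
        Q=plane(m,np.c_[xs,ys],46); r=np.hypot(Q[:,0]-604.5,Q[:,1]-122); Q=Q[(r>38)&(r<61)]
        if len(Q):
            q=Q.mean(0);ang=np.degrees(np.arctan2(q[1]-122,q[0]-604.5)); print(n,len(xs),len(Q),q.round(1),'mark ang %.1f'%ang,'ring deg mod360 %.1f'%((ang-168.2)%360))
cv2.imwrite(f'pics/{sys.argv[1]}.png',np.hstack(a))
E
python3 crop.py c1
```

```text
scene 4 2 [637.1  81.5  46. ] mark ang -51.2 ring deg mod360 140.6
side 16 15 [640.9  86.2  46. ] mark ang -44.6 ring deg mod360 147.2
```

View pics/c1.png

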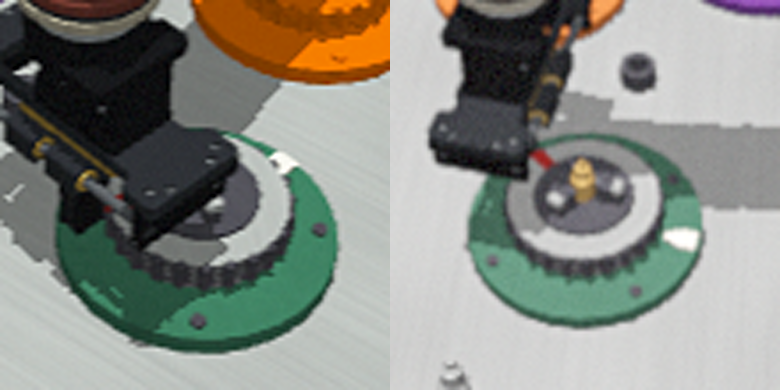

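```bash
python3 -m jog '[{"x":-0.17,"y":-0.11,"z":0,"twist":0},{"x":0,"y":0,"z":0,"twist":0}]'; python3 -m jog '[{"x":-0.17,"y":-0.11,"z":0,"twist":0},{"x":0,"y":0,"z":0,"twist":0}]'; python3 st.py;  python3 -m jog '[{"x":-0.17,"y":-0.11,"z":0,"twist":0},{"x":0,"y":0,"z":0,"twist":0}]'; python3 st.py
```

```text
clock: 5.37
eef_pos: [657.9, 67.8, 102.5]
orientation: [0.996, -0.091, 0.0, -0.0]
ft_force: [-0.3, 0.2, 0.6]
gripper_width: 0.006
clock: 5.53
eef_pos: [656.3, 69.2, 102.3]
orientation: [0.996, -0.091, -0.0, -0.0]
ft_force: [0.3, -0.2, 0.8]
gripper_width: 0.005
t 5.53 R 73.5 phi -45.1 psi -100.4 z 102.3 phi-psi 55.3 tilt 0.0 F [ 0.3 -0.2  0.8] j [-0.43  0.52  0.35  1.65 -0.2   1.01 -1.77]
inward 10mm in tool x,y cm -0.822 -0.57
clock: 5.7
eef_pos: [655.7, 69.6, 102.5]
orientation: [0.996, -0.091, 0.001, 0.0]
ft_force: [2.8, -2.1, -1.8]
gripper_width: 0.007
t 5.70 R 72.8 phi -45.3 psi -100.4 z 102.5 phi-psi 55.2 tilt 0.0 F [ 2.8 -2.1 -1.8] j [-0.44  0.52  0.35  1.65 -0.2   1.   -1.78]
inward 10mm in tool x,y cm -0.821 -0.571
```

```bash
python3 -m jog '[{"x":0.19,"y":-0.3,"z":0,"twist":-0.05},{"x":0.19,"y":-0.3,"z":0,"twist":-0.05},{"x":0.19,"y":-0.3,"z":0,"twist":-0.05},{"x":0.19,"y":-0.3,"z":0,"twist":-0.05},{"x":0.19,"y":-0.3,"z":0,"twist":-0.05},{"x":0.19,"y":-0.3,"z":0,"twist":-0.05},{"x":0.19,"y":-0.3,"z":0,"twist":-0.05},{"x":0.19,"y":-0.3,"z":0,"twist":-0.05}]'; python3 st.py; python3 crop.py c2
```

```text
clock: 6.37
eef_pos: [671.2, 92.7, 102.5]
orientation: [0.994, 0.11, 0.001, 0.001]
ft_force: [4.2, -4.9, -0.5]
gripper_width: 0.003
t 6.37 R 72.6 phi -23.2 psi -77.4 z 102.5 phi-psi 54.2 tilt 0.0 F [ 4.2 -4.9 -0.5] j [-0.39  0.54  0.26  1.59 -0.15  1.02 -1.44]
inward 10mm in tool x,y cm -0.811 -0.585
scene 18 18 [650.4 103.9  46. ] mark ang -21.5 ring deg mod360 170.3
```

View pics/c2.png

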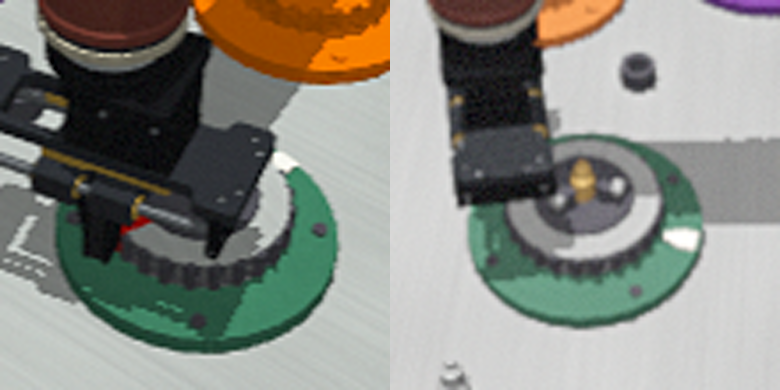

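```bash
python3 -m jog '[{"x":0.38,"y":-0.605,"z":0,"twist":-0.1},{"x":0.38,"y":-0.605,"z":0,"twist":-0.1},{"x":0.38,"y":-0.605,"z":0,"twist":-0.1},{"x":0.38,"y":-0.605,"z":0,"twist":-0.1},{"x":0.38,"y":-0.605,"z":0,"twist":-0.1},{"x":0.38,"y":-0.605,"z":0,"twist":-0.1},{"x":0.38,"y":-0.605,"z":0,"twist":-0.1},{"x":0.38,"y":-0.605,"z":0,"twist":-0.1}]'; python3 st.py; python3 crop.py c3
```

```text
clock: 7.13
eef_pos: [671.3, 149.8, 102.7]
orientation: [0.872, 0.49, 0.001, 0.001]
ft_force: [5.3, -0.3, -2.1]
gripper_width: 0.003
t 7.13 R 72.6 phi 23.1 psi -31.4 z 102.7 phi-psi 54.5 tilt 0.0 F [ 5.3 -0.3 -2.1] j [-0.34  0.55  0.08  1.56 -0.05  1.03 -0.8 ]
inward 10mm in tool x,y cm -0.814 -0.581
side 6 6 [649.3 140.8  46. ] mark ang 22.7 ring deg mod360 214.5
```

View pics/c3.png

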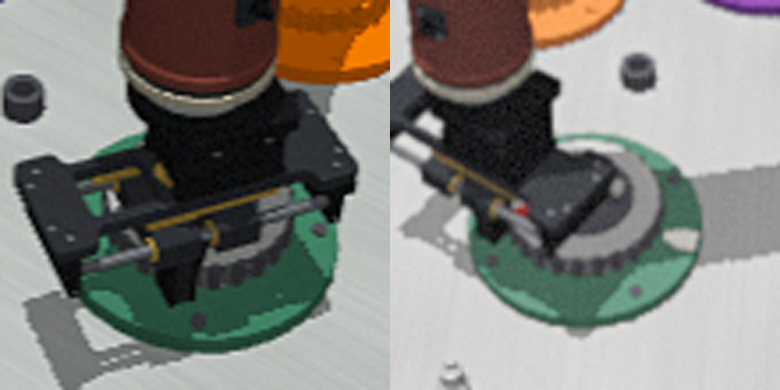

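```bash
python3 -m jog '[{"x":0.385,"y":-0.605,"z":0,"twist":-0.1},{"x":0.385,"y":-0.605,"z":0,"twist":-0.1},{"x":0.385,"y":-0.605,"z":0,"twist":-0.1},{"x":0.385,"y":-0.605,"z":0,"twist":-0.1},{"x":0.385,"y":-0.605,"z":0,"twist":-0.1},{"x":0.385,"y":-0.605,"z":0,"twist":-0.1},{"x":0.385,"y":-0.605,"z":0,"twist":-0.1},{"x":0.385,"y":-0.605,"z":0,"twist":-0.1},{"x":0.385,"y":-0.605,"z":0,"twist":-0.1},{"x":0.385,"y":-0.605,"z":0,"twist":-0.1}]'; python3 st.py;python3 -m jog '[{"x":0.385,"y":-0.605,"z":0,"twist":-0.1},{"x":0.385,"y":-0.605,"z":0,"twist":-0.1},{"x":0.385,"y":-0.605,"z":0,"twist":-0.1},{"x":0.385,"y":-0.605,"z":0,"twist":-0.1},{"x":0.385,"y":-0.605,"z":0,"twist":-0.1},{"x":0.385,"y":-0.605,"z":0,"twist":-0.1},{"x":0.385,"y":-0.605,"z":0,"twist":-0.1},{"x":0.385,"y":-0.605,"z":0,"twist":-0.1},{"x":0.385,"y":-0.605,"z":0,"twist":-0.1},{"x":0.385,"y":-0.605,"z":0,"twist":-0.1}]'; python3 st.py; python3 crop.py c4
```

```text
clock: 8.07
eef_pos: [616.1, 193.9, 102.6]
orientation: [0.531, 0.847, 0.001, 0.0]
ft_force: [4.2, 3.5, -1.0]
gripper_width: 0.003
t 8.07 R 73.5 phi 81.0 psi 25.8 z 102.6 phi-psi 55.1 tilt 0.0 F [ 4.2  3.5 -1. ] j [-0.26  0.48 -0.14  1.66  0.08  1.    0.02]
inward 10mm in tool x,y cm -0.821 -0.572
clock: 8.9
eef_pos: [549.8, 171.5, 102.3]
orientation: [0.06, 0.998, 0.001, -0.001]
ft_force: [-2.6, 6.2, 0.4]
gripper_width: 0.007
t 8.90 R 74.2 phi 137.5 psi 83.1 z 102.3 phi-psi 54.4 tilt 0.0 F [-2.6  6.2  0.4] j [-0.09  0.38 -0.35  1.83  0.16  0.95  0.95]
inward 10mm in tool x,y cm -0.813 -0.583
scene 31 31 [566.9 156.   46. ] mark ang 137.8 ring deg mod360 329.6
```

View pics/c4.png

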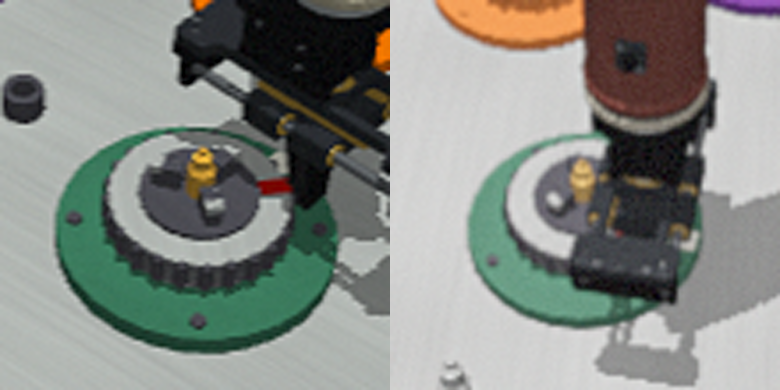

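```bash
python3 -m jog '[{"x":0.37,"y":-0.61,"z":0,"twist":-0.1},{"x":0.37,"y":-0.61,"z":0,"twist":-0.1},{"x":0.37,"y":-0.61,"z":0,"twist":-0.1},{"x":0.37,"y":-0.61,"z":0,"twist":-0.1},{"x":0.37,"y":-0.61,"z":0,"twist":-0.1},{"x":0.37,"y":-0.61,"z":0,"twist":-0.1}]'; python3 st.py;python3 -m jog '[{"x":0.38,"y":-0.61,"z":0,"twist":-0.1},{"x":0.38,"y":-0.61,"z":0,"twist":-0.1},{"x":0.38,"y":-0.61,"z":0,"twist":-0.1},{"x":0.38,"y":-0.61,"z":0,"twist":-0.1},{"x":0.38,"y":-0.61,"z":0,"twist":-0.1}]'; python3 st.py; python3 crop.py c5
```

```text
clock: 9.5
eef_pos: [531.4, 132.5, 101.9]
orientation: [-0.238, 0.971, 0.001, -0.002]
ft_force: [-8.8, 3.7, 5.8]
gripper_width: 0.007
t 9.50 R 74.0 phi 171.3 psi 117.5 z 101.9 phi-psi 53.8 tilt 1e-05 F [-8.8  3.7  5.8] j [ 0.06  0.35 -0.45  1.89  0.18  0.94  1.58]
inward 10mm in tool x,y cm -0.807 -0.59
clock: 9.92
eef_pos: [535.4, 95.5, 101.8]
orientation: [-0.47, 0.883, 0.001, -0.003]
ft_force: [-9.5, -1.4, 9.0]
gripper_width: 0.001
t 9.92 R 73.7 phi -159.5 psi 146.1 z 101.8 phi-psi 54.4 tilt 2e-05 F [-9.5 -1.4  9. ] j [ 0.19  0.36 -0.52  1.9   0.21  0.95  2.12]
inward 10mm in tool x,y cm -0.813 -0.583
scene 22 19 [554.2 103.3  46. ] mark ang -159.6 ring deg mod360 32.2
side 18 18 [557.4 102.9  46. ] mark ang -157.9 ring deg mod360 33.9
```

View pics/c5.png

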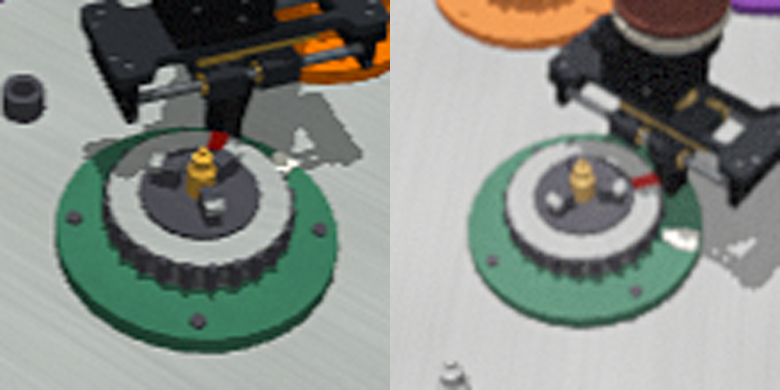

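```bash
python3 -m jog '[{"x":1.2,"y":0.85,"z":-0.3,"twist":0},{"x":1.2,"y":0.85,"z":-2.5,"twist":0},{"x":0,"y":0,"z":-2.5,"twist":0},{"x":-1.02,"y":-3.2,"z":0,"twist":0},{"x":-1.02,"y":-3.2,"z":0,"twist":0},{"x":-1.02,"y":-3.2,"z":0,"twist":0},{"x":-1.02,"y":-3.2,"z":0,"twist":0},{"x":-1.02,"y":-3.2,"z":0,"twist":0},{"x":0,"y":0,"z":0,"twist":0.1214},{"x":0,"y":0,"z":0,"twist":0.1214},{"x":0,"y":0,"z":0,"twist":0.1214},{"x":0,"y":0,"z":0,"twist":0.1214},{"x":0,"y":0,"z":0,"twist":0.1214},{"x":0,"y":0,"z":0,"twist":0.1214}]'; python3 st.py; python3 -m jog '[{"x":0,"y":0,"z":0,"twist":0.1214},{"x":0,"y":0,"z":0,"twist":0.1214},{"x":0,"y":0,"z":0,"twist":0.1214},{"x":0,"y":0,"z":0,"twist":0.1214},{"x":0,"y":0,"z":0,"twist":0.1214},{"x":0,"y":0,"z":0,"twist":0.1214},{"x":0,"y":0,"z":0,"twist":0.1214},{"x":0,"y":0,"z":0,"twist":0.1214},{"x":0,"y":0,"z":0,"twist":0.1214},{"x":0,"y":0,"z":0,"twist":0.1214},{"x":0,"y":0,"z":0,"twist":0.1214},{"x":0,"y":0,"z":0,"twist":0.1214},{"x":0,"y":0,"z":0,"twist":0.1214},{"x":0,"y":0,"z":0,"twist":0.1214},{"x":0,"y":0,"z":0,"twist":0.1214}]'; python3 -m jog '[{"x":0,"y":0,"z":0,"twist":0.1214},{"x":0,"y":0,"z":0,"twist":0.1214},{"x":0,"y":0,"z":0,"twist":0.1214},{"x":0,"y":0,"z":0,"twist":0.1214},{"x":0,"y":0,"z":0,"twist":0.1214},{"x":0,"y":0,"z":0,"twist":0.1214},{"x":0,"y":0,"z":0,"twist":0.1214},{"x":0,"y":0,"z":0,"twist":0.1214},{"x":0,"y":0,"z":0,"twist":0.1214},{"x":0,"y":0,"z":0,"twist":0.1214},{"x":0,"y":0,"z":0,"twist":0.1214},{"x":0,"y":0,"z":0,"twist":0.1214},{"x":0,"y":0,"z":0,"twist":0.1214},{"x":0,"y":0,"z":0,"twist":0.1214},{"x":0,"y":0,"z":0,"twist":0.1214},{"x":0,"y":0,"z":0,"twist":0}]'; python3 st.py; python3 crop.py c6
```

```text
clock: 11.18
eef_pos: [671.2, 38.2, 154.9]
orientation: [-0.119, 0.993, 0.0, -0.001]
ft_force: [0.4, 0.0, -0.3]
gripper_width: 0.006
t 11.18 R 106.6 phi -51.3 psi 103.7 z 154.9 phi-psi 205.0 tilt 0.0 F [ 0.4  0.  -0.3] j [ 0.12  0.5  -0.33  1.54  0.17  1.13  1.57]
inward 10mm in tool x,y cm 0.423 0.906
clock: 12.43
eef_pos: [671.3, 38.3, 155.0]
orientation: [0.711, 0.703, -0.0, -0.0]
ft_force: [0.3, -0.0, -0.6]
gripper_width: 0.005
clock: 13.77
eef_pos: [671.3, 38.5, 155.0]
orientation: [0.992, -0.13, -0.001, 0.0]
ft_force: [-0.1, -0.2, -0.4]
gripper_width: 0.002
t 13.77 R 106.4 phi -51.1 psi -104.9 z 155.0 phi-psi 53.8 tilt 0.0 F [-0.1 -0.2 -0.4] j [-0.39  0.49  0.36  1.57 -0.19  1.11 -1.82]
inward 10mm in tool x,y cm -0.807 -0.591
scene 24 22 [555.7 102.3  46. ] mark ang -158.1 ring deg mod360 33.7
side 16 16 [557.6 103.1  46. ] mark ang -158.1 ring deg mod360 33.7
```

View pics/c6.png

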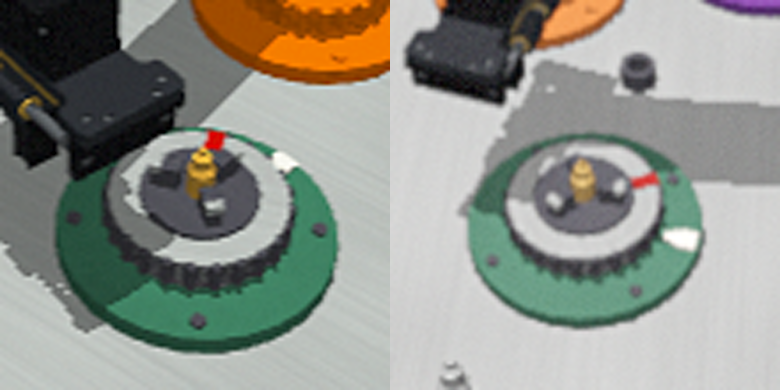

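```bash
python3 -m jog '[{"x":-0.13,"y":-1.95,"z":0.5,"twist":0},{"x":0,"y":0,"z":2.4,"twist":-0.07},{"x":0,"y":0,"z":2.3,"twist":-0.07},{"x":-0.9,"y":-0.65,"z":0,"twist":0},{"x":-0.9,"y":-0.65,"z":0,"twist":0},{"x":0,"y":0,"z":0,"twist":0},{"x":0,"y":0,"z":0,"twist":0}]'; python3 st.py; python3 crop.py c7
```

```text
clock: 14.45
eef_pos: [658.9, 72.8, 104.8]
orientation: [0.998, -0.056, 0.001, 0.0]
ft_force: [0.8, -2.5, -1.8]
gripper_width: 0.006
t 14.45 R 72.9 phi -41.7 psi -96.5 z 104.8 phi-psi 54.7 tilt 0.0 F [ 0.8 -2.5 -1.8] j [-0.41  0.52  0.31  1.64 -0.18  1.01 -1.73]
inward 10mm in tool x,y cm -0.816 -0.577
side 17 17 [556.1 103.5  46. ] mark ang -159.1 ring deg mod360 32.7
```

```bash
python3 -m jog '[{"x":0.19,"y":-0.305,"z":0.1,"twist":-0.05},{"x":0.19,"y":-0.305,"z":0.1,"twist":-0.05},{"x":0.38,"y":-0.605,"z":0,"twist":-0.1},{"x":0.38,"y":-0.605,"z":0,"twist":-0.1},{"x":0.38,"y":-0.605,"z":0,"twist":-0.1},{"x":0.38,"y":-0.605,"z":0,"twist":-0.1},{"x":0.38,"y":-0.605,"z":0,"twist":-0.1},{"x":0.38,"y":-0.605,"z":0,"twist":-0.1},{"x":0.38,"y":-0.605,"z":0,"twist":-0.1},{"x":0.38,"y":-0.605,"z":0,"twist":-0.1}]'; python3 st.py;python3 -m jog '[{"x":0.38,"y":-0.605,"z":0,"twist":-0.1},{"x":0.38,"y":-0.605,"z":0,"twist":-0.1},{"x":0.38,"y":-0.605,"z":0,"twist":-0.1},{"x":0.38,"y":-0.605,"z":0,"twist":-0.1},{"x":0.38,"y":-0.605,"z":0,"twist":-0.1},{"x":0.38,"y":-0.605,"z":0,"twist":-0.1},{"x":0.38,"y":-0.605,"z":0,"twist":-0.1},{"x":0.38,"y":-0.605,"z":0,"twist":-0.1},{"x":0.38,"y":-0.605,"z":0,"twist":-0.1},{"x":0.38,"y":-0.605,"z":0,"twist":-0.1}]'; python3 st.py; python3 crop.py c8
```

```text
clock: 15.38
eef_pos: [676.6, 132.9, 102.8]
orientation: [0.923, 0.386, 0.001, 0.001]
ft_force: [4.2, -1.8, -1.6]
gripper_width: 0.003
t 15.38 R 73.0 phi 9.1 psi -44.6 z 102.8 phi-psi 53.7 tilt 0.0 F [ 4.2 -1.8 -1.6] j [-0.34  0.56  0.11  1.56 -0.07  1.03 -0.99]
inward 10mm in tool x,y cm -0.806 -0.592
clock: 16.22
eef_pos: [633.1, 188.8, 102.8]
orientation: [0.624, 0.782, 0.002, 0.0]
ft_force: [4.1, 5.4, -3.9]
gripper_width: 0.006
t 16.22 R 73.4 phi 67.0 psi 12.8 z 102.8 phi-psi 54.2 tilt 1e-05 F [ 4.1  5.4 -3.9] j [-0.27  0.51 -0.11  1.63  0.06  1.01 -0.18]
inward 10mm in tool x,y cm -0.811 -0.585
scene 32 32 [631.2  78.3  46. ] mark ang -58.6 ring deg mod360 133.2
```

View pics/c8.png

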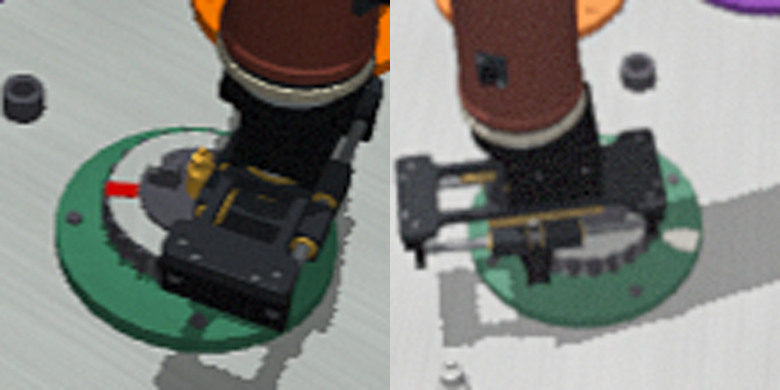

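```bash
python3 -m jog '[{"x":0.38,"y":-0.61,"z":0,"twist":-0.1},{"x":0.38,"y":-0.61,"z":0,"twist":-0.1},{"x":0.38,"y":-0.61,"z":0,"twist":-0.1},{"x":0.38,"y":-0.61,"z":0,"twist":-0.1},{"x":0.38,"y":-0.61,"z":0,"twist":-0.1},{"x":0.38,"y":-0.61,"z":0,"twist":-0.1},{"x":0.38,"y":-0.61,"z":0,"twist":-0.1},{"x":0.38,"y":-0.61,"z":0,"twist":-0.1},{"x":0.38,"y":-0.61,"z":0,"twist":-0.1},{"x":0.38,"y":-0.61,"z":0,"twist":-0.1},{"x":0.38,"y":-0.61,"z":0,"twist":-0.1},{"x":0.38,"y":-0.61,"z":0,"twist":-0.1}]'; python3 st.py;python3 crop.py c8b;python3 -m jog '[{"x":0.38,"y":-0.61,"z":0,"twist":-0.1},{"x":0.38,"y":-0.61,"z":0,"twist":-0.1},{"x":0.38,"y":-0.61,"z":0,"twist":-0.1},{"x":0.38,"y":-0.61,"z":0,"twist":-0.1},{"x":0.38,"y":-0.61,"z":0,"twist":-0.1},{"x":0.38,"y":-0.61,"z":0,"twist":-0.1},{"x":0.38,"y":-0.61,"z":0,"twist":-0.1},{"x":0.38,"y":-0.61,"z":0,"twist":-0.1},{"x":0.38,"y":-0.61,"z":0,"twist":-0.1},{"x":0.38,"y":-0.61,"z":0,"twist":-0.1},{"x":0.38,"y":-0.61,"z":0,"twist":-0.1},{"x":0.38,"y":-0.61,"z":0,"twist":-0.1}]'; python3 st.py; python3 crop.py c9
```

```text
clock: 17.32
eef_pos: [551.5, 172.9, 102.5]
orientation: [0.074, 0.997, 0.002, -0.001]
ft_force: [-7.1, 10.1, 5.4]
gripper_width: 0.005
t 17.32 R 74.0 phi 135.7 psi 81.5 z 102.5 phi-psi 54.2 tilt 1e-05 F [-7.1 10.1  5.4] j [-0.07  0.39 -0.37  1.83  0.16  0.95  0.92]
inward 10mm in tool x,y cm -0.811 -0.584
scene 63 38 [653.2 132.1  46. ] mark ang 11.7 ring deg mod360 203.5
side 24 15 [654.3 135.6  46. ] mark ang 15.2 ring deg mod360 207.0
clock: 18.42
eef_pos: [538.5, 88.1, 101.9]
orientation: [-0.501, 0.866, -0.0, -0.002]
ft_force: [-7.5, -1.4, 8.4]
gripper_width: 0.007
t 18.42 R 73.9 phi -153.3 psi 150.1 z 101.9 phi-psi 56.6 tilt 1e-05 F [-7.5 -1.4  8.4] j [ 0.23  0.36 -0.55  1.9   0.23  0.95  2.19]
inward 10mm in tool x,y cm -0.835 -0.55
scene 48 39 [607.2 171.6  46. ] mark ang 86.9 ring deg mod360 278.7
side 34 19 [606.5 173.4  46. ] mark ang 87.8 ring deg mod360 279.6
```

View pics/c9.png

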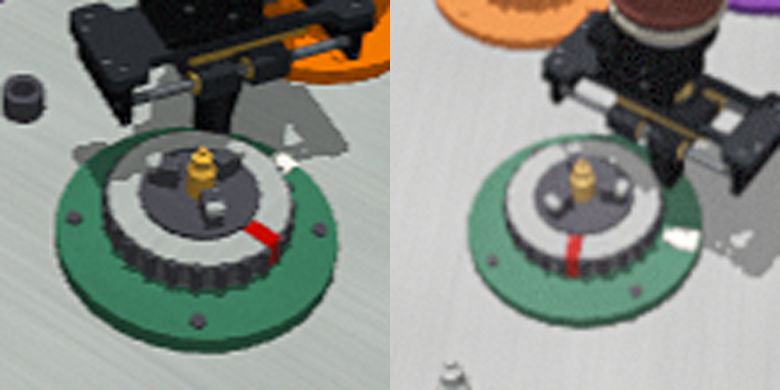

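The ring is at about 639°, past the first meeting, with about 81° to go. I'll reposition so the last stroke ends with the fingertip on the robot side, leaving the mark and pointer in view.

```bash
python3 -m jog '[{"x":1.25,"y":0.82,"z":-0.3,"twist":0},{"x":1.25,"y":0.82,"z":-2.5,"twist":0},{"x":0,"y":0,"z":-2.5,"twist":0},{"x":0.49,"y":-2.8,"z":0,"twist":0},{"x":0.49,"y":-2.8,"z":0,"twist":0},{"x":0.49,"y":-2.8,"z":0,"twist":0},{"x":0,"y":0,"z":0,"twist":0.1185},{"x":0,"y":0,"z":0,"twist":0.1185},{"x":0,"y":0,"z":0,"twist":0.1185},{"x":0,"y":0,"z":0,"twist":0.1185},{"x":0,"y":0,"z":0,"twist":0.1185},{"x":0,"y":0,"z":0,"twist":0.1185},{"x":0,"y":0,"z":0,"twist":0.1185},{"x":0,"y":0,"z":0,"twist":0.1185},{"x":0,"y":0,"z":0,"twist":0.1185}]'; python3 -m jog '[{"x":0,"y":0,"z":0,"twist":0.1185},{"x":0,"y":0,"z":0,"twist":0.1185},{"x":0,"y":0,"z":0,"twist":0.1185},{"x":0,"y":0,"z":0,"twist":0.1185},{"x":0,"y":0,"z":0,"twist":0.1185},{"x":0,"y":0,"z":0,"twist":0.1185},{"x":0,"y":0,"z":0,"twist":0.1185},{"x":0,"y":0,"z":0,"twist":0.1185},{"x":0,"y":0,"z":0,"twist":0.1185},{"x":0,"y":0,"z":0,"twist":0.1185},{"x":0,"y":0,"z":0,"twist":0}]'; python3 st.py; python3 crop.py d1; python3 look.py d1w
```

```text
clock: 19.77
eef_pos: [578.8, 20.6, 155.1]
orientation: [0.014, 1.0, -0.0, 0.0]
ft_force: [-0.8, -0.5, -0.1]
gripper_width: 0.004
clock: 20.68
eef_pos: [578.8, 20.7, 155.0]
orientation: [0.57, 0.822, -0.0, 0.0]
ft_force: [-0.4, 0.1, -0.2]
gripper_width: 0.007
t 20.68 R 103.8 phi -104.3 psi 20.5 z 155.0 phi-psi 235.2 tilt 0.0 F [-0.4  0.1 -0.2] j [ 0.04  0.31 -0.17  1.79  0.06  1.04  0.2 ]
inward 10mm in tool x,y cm 0.821 0.571
scene 50 39 [605.1 171.8  46. ] mark ang 89.3 ring deg mod360 281.1
side 35 20 [606.4 172.8  46. ] mark ang 87.9 ring deg mod360 279.7
20263.0 (224, 0, 320, 234)
foot [603.5 121.9  93.4]
rms 0.22073276320412064
white [270.6  11.7] [250   0  41  27 809] [529.  133.8  19. ] [532.1 127.7  46. ]
white [387.6  94.2] [  280     0   236   192 27232] [609.4 117.4  19. ] [603.1 113.3  46. ]
white [504.6 156.2] [ 392   11  163  225 4339] [691.7 109.7  19. ] [675.6 106.5  46. ]
white [248.5 116.7] [240 108  17  19 230] [536.6  75.6  19. ] [538.8  76.5  46. ]
red 3 446.0 0.0 [610.7 162.9  46. ]
cl 20.7833 [578.8  20.8 154.8] [-0.2  0.2  0.5] 0.008185856131297253 [ 0.04  0.31 -0.18  1.79  0.06  1.04  0.21]
```

View pics/d1.png

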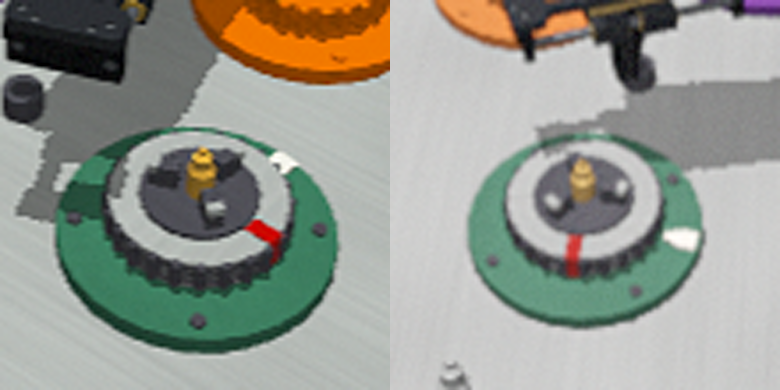

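View pics/d1w.png

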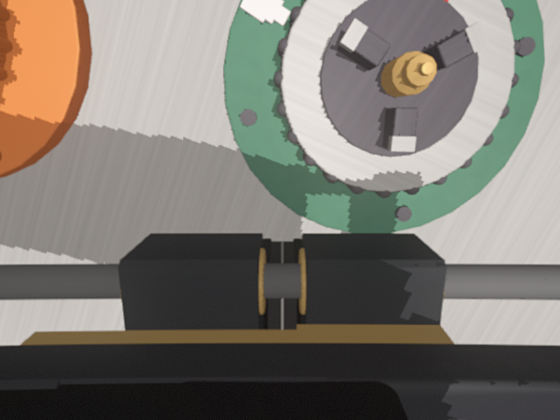

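```bash
python3 -m jog '[{"x":0,"y":0,"z":2.6,"twist":0},{"x":0,"y":0,"z":2.6,"twist":0},{"x":0.85,"y":0.59,"z":0,"twist":0},{"x":0.85,"y":0.59,"z":0,"twist":0},{"x":0.75,"y":0.52,"z":0,"twist":0},{"x":0,"y":0,"z":0,"twist":0},{"x":0,"y":0,"z":0,"twist":0}]'; python3 st.py; python3 -m jog '[{"x":-0.19,"y":0.305,"z":0,"twist":-0.05},{"x":-0.19,"y":0.305,"z":0,"twist":-0.05},{"x":-0.38,"y":0.605,"z":0,"twist":-0.1},{"x":-0.38,"y":0.605,"z":0,"twist":-0.1},{"x":-0.38,"y":0.605,"z":0,"twist":-0.1},{"x":-0.38,"y":0.605,"z":0,"twist":-0.1},{"x":-0.38,"y":0.605,"z":0,"twist":-0.1},{"x":-0.38,"y":0.605,"z":0,"twist":-0.1}]'; python3 st.py; python3 crop.py d2
```

```text
clock: 21.42
eef_pos: [586.1, 49.9, 103.4]
orientation: [0.566, 0.824, -0.001, 0.0]
ft_force: [-2.1, -3.6, -3.8]
gripper_width: 0.008
t 21.42 R 73.7 phi -104.5 psi 21.0 z 103.4 phi-psi 234.5 tilt 0.0 F [-2.1 -3.6 -3.8] j [-0.01  0.39 -0.18  1.81  0.09  0.95  0.14]
inward 10mm in tool x,y cm 0.814 0.581
clock: 22.08
eef_pos: [635.5, 55.0, 103.6]
orientation: [0.247, 0.969, -0.001, 0.0]
ft_force: [-1.6, -3.0, -4.1]
gripper_width: 0.004
t 22.08 R 73.2 phi -64.9 psi 61.4 z 103.6 phi-psi 233.7 tilt 0.0 F [-1.6 -3.  -4.1] j [ 0.08  0.49 -0.3   1.68  0.17  1.01  0.79]
inward 10mm in tool x,y cm 0.806 0.592
scene 35 35 [572.8 160.7  46. ] mark ang 129.3 ring deg mod360 321.1
side 31 20 [572.6 160.5  46. ] mark ang 129.6 ring deg mod360 321.4
```

View pics/d2.png

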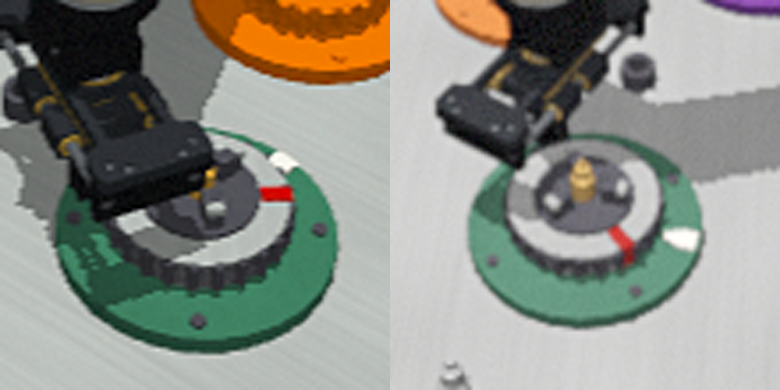

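```bash
python3 -m jog '[{"x":-0.38,"y":0.605,"z":0,"twist":-0.1},{"x":-0.38,"y":0.605,"z":0,"twist":-0.1},{"x":-0.38,"y":0.605,"z":0,"twist":-0.1},{"x":-0.38,"y":0.605,"z":0,"twist":-0.1},{"x":-0.38,"y":0.605,"z":0,"twist":-0.1},{"x":-0.19,"y":0.303,"z":0,"twist":-0.05},{"x":0,"y":0,"z":0,"twist":0}]'; python3 st.py; python3 crop.py d3; python3 -c "
from workcell import env;import cv2
for n in('scene','side','wrist'):cv2.imwrite('pics/e_%s.png'%n,env.read_camera(n))"
```

```text
clock: 22.77
eef_pos: [665.2, 81.5, 103.8]
orientation: [-0.023, 1.0, -0.0, 0.002]
ft_force: [4.9, -2.4, -3.0]
gripper_width: 0.003
t 22.77 R 72.6 phi -33.2 psi 92.6 z 103.8 phi-psi 234.2 tilt 1e-05 F [ 4.9 -2.4 -3. ] j [ 0.11  0.56 -0.41  1.59  0.25  1.05  1.25]
inward 10mm in tool x,y cm 0.811 0.585
scene 22 22 [554.3 139.3  46. ] mark ang 161.0 ring deg mod360 352.8
side 22 18 [557.1 139.   46. ] mark ang 160.3 ring deg mod360 352.1
```

View pics/d3.png

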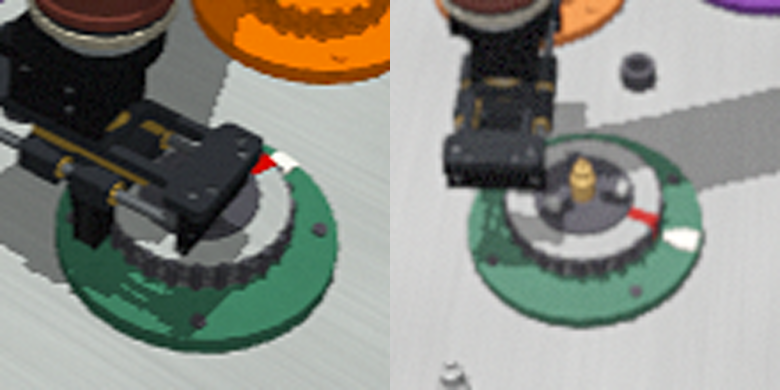

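View pics/e_wrist.png

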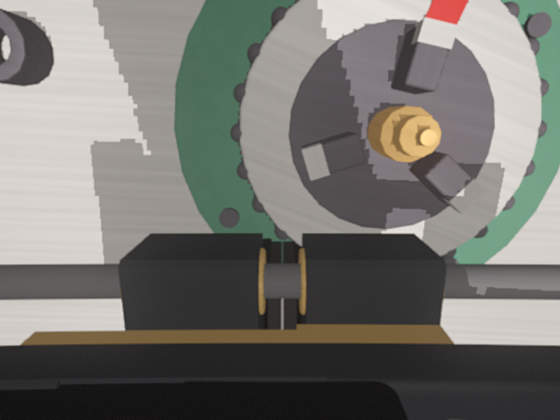

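```bash
cat > ptr.py <<'E'
import sys
from h import *
from workcell import env
def meas(n,im,m,c=(604,122)):
    H=cv2.cvtColor(im,cv2.COLOR_BGR2HSV)
    q=proj(m,[c[0]-76,c[1]+15,19])[0];sc=np.linalg.norm(proj(m,[c[0]-96,c[1]+19,19])[0]-q)
    # white pointer on green: back-project each pixel to z=19, keep radius 66..95, bright
    yy,xx=np.mgrid[0:im.shape[0],0:im.shape[1]]
    px=np.c_[xx.ravel(),yy.ravel()]
    P=plane(m,px,19)-[*c,0];r=np.hypot(P[:,0],P[:,1]);a=np.degrees(np.arctan2(P[:,1],P[:,0]))%360
    w=((H[...,2]>140)&(H[...,1]<60)).ravel()&(r>67)&(r<91)&(abs(a-168)<15)
    P2=plane(m,px,46)-[*c,0];r2=np.hypot(P2[:,0],P2[:,1]);a2=np.degrees(np.arctan2(P2[:,1],P2[:,0]))%360
    rd=(((H[...,0]<7)|(H[...,0]>173))&(H[...,1]>120)&(H[...,2]>60)).ravel()&(r2>41)&(r2<59)
    f=lambda Q:np.degrees(np.arctan2(*Q[:,:2].mean(0)[::-1]))%360
    if w.sum() and rd.sum(): print(n,'pointer',w.sum(),round(f(P[w]),1),'mark',rd.sum(),round(f(P2[rd]),1),'r',np.hypot(*P2[rd][:,:2].mean(0)).round(1))
    else: print(n,w.sum(),rd.sum())
if __name__=='__main__':
    for n in sys.argv[1:]:
        m=env.camera_model(n);im=env.read_camera(n);cv2.imwrite(f'pics/p_{n}.png',im);meas(n,im,m)
E
python3 - <<'E'
from ptr import *
for n in('scene','side','wrist'): meas(n,cv2.imread(f'pics/e_{n}.png'),env.camera_model(n))
E
```

```text
scene pointer 48 166.6 mark 19 161.0 r 51.5
side pointer 54 168.9 mark 16 160.8 r 49.7
wrist 0 704
```

```bash
python3 -m jog '[{"x":-0.17,"y":0.27,"z":0,"twist":-0.045},{"x":-0.17,"y":0.27,"z":0,"twist":-0.045},{"x":0,"y":0,"z":0,"twist":0},{"x":0,"y":0,"z":0,"twist":0}]'; python3 st.py; python3 ptr.py scene side
```

```text
clock: 23.35
eef_pos: [668.2, 86.7, 104.0]
orientation: [-0.066, 0.998, -0.0, 0.002]
ft_force: [5.4, -2.2, -3.7]
gripper_width: 0.004
t 23.35 R 72.5 phi -28.5 psi 97.5 z 104.0 phi-psi 233.9 tilt 1e-05 F [ 5.4 -2.2 -3.7] j [ 0.12  0.57 -0.42  1.58  0.26  1.05  1.33]
inward 10mm in tool x,y cm 0.808 0.589
scene pointer 56 167.1 mark 4 161.5 r 54.0
side pointer 54 168.9 mark 17 164.8 r 49.3
```

```bash
python3 -m jog '[{"x":-0.81,"y":-0.59,"z":0,"twist":0},{"x":-1.62,"y":-1.18,"z":-1,"twist":0},{"x":-1.5,"y":0,"z":-3,"twist":0},{"x":-1.5,"y":0,"z":-3,"twist":0},{"x":-1.5,"y":0,"z":-3,"twist":0},{"x":0,"y":0,"z":0,"twist":0},{"x":0,"y":0,"z":0,"twist":0}]'; python3 st.py; python3 ptr.py wrist scene side;python3 crop.py d4
```

```text
clock: 24.03
eef_pos: [739.5, 79.8, 205.7]
orientation: [-0.067, 0.998, 0.001, 0.003]
ft_force: [-0.1, 0.3, -0.7]
gripper_width: 0.005
t 24.03 R 141.2 phi -17.1 psi 97.7 z 205.7 phi-psi 245.3 tilt 1e-05 F [-0.1  0.3 -0.7] j [ 0.1   0.61 -0.42  1.28  0.24  1.29  1.39]
inward 10mm in tool x,y cm 0.908 0.419
wrist 0 0
scene pointer 56 167.1 mark 27 166.8 r 50.0
side pointer 54 168.9 mark 16 165.1 r 49.7
scene 30 30 [554.2 133.6  46. ] mark ang 167.0 ring deg mod360 358.8
side 21 18 [556.  134.8  46. ] mark ang 165.2 ring deg mod360 357.0
```

View pics/p_wrist.png

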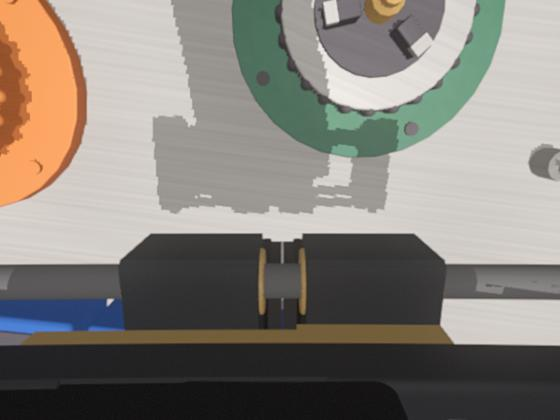

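View pics/d4.png

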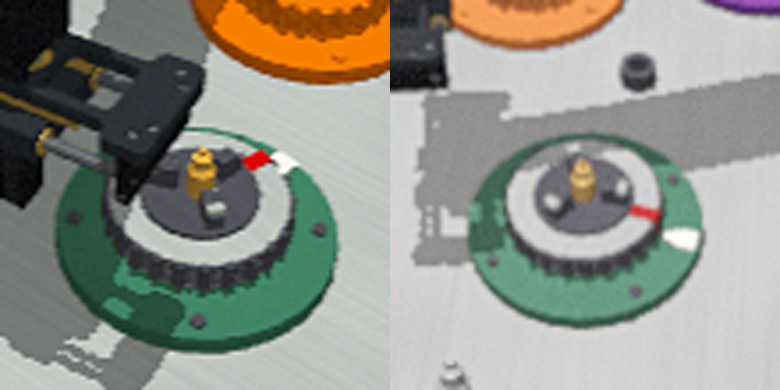

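```bash
python3 -m jog '[{"x":0,"y":0,"z":-3,"twist":0},{"x":3.5,"y":0,"z":-1,"twist":0},{"x":3.5,"y":0,"z":0,"twist":0},{"x":3.5,"y":0,"z":0,"twist":0},{"x":1.5,"y":0,"z":0,"twist":0},{"x":0,"y":0,"z":0,"twist":0},{"x":0,"y":0,"z":0,"twist":0},{"x":0,"y":0,"z":0,"twist":0},{"x":0,"y":0,"z":0,"twist":0}]'; python3 st.py; python3 ptr.py wrist; python3 look.py f1
```

```text
clock: 25.03
eef_pos: [619.4, 62.4, 241.9]
orientation: [-0.067, 0.998, 0.0, -0.0]
ft_force: [0.8, 0.1, -0.4]
gripper_width: 0.006
t 25.03 R 60.8 phi -75.9 psi 97.7 z 241.9 phi-psi 186.4 tilt 0.0 F [ 0.8  0.1 -0.4] j [ 0.2   0.35 -0.46  1.58  0.16  1.25  1.41]
inward 10mm in tool x,y cm 0.112 0.994
wrist pointer 636 169.8 mark 337 165.0 r 50.0
7940.5 (245, 73, 136, 187)
foot [602.8 120.6  92. ]
rms 5.230880688249374
white [360.  173.2] [  283    79   154   160 10889] [592.  127.7  19. ] [588.8 121.4  46. ]
white [453.9 206. ] [ 429  109   41  153 1845] [609.7 214.8  19. ] [605. 201.  46.]
white [440.3 142.3] [433 136  14  13 130] [557.2 189.8  19. ] [557.  178.2  46. ]
white [379.2 156.2] [370 150  19  14 173] [575.3 141.2  19. ] [573.5 133.8  46. ]
white [246.9 206.8] [241 154  18  80 327] [634.9  33.9  19. ] [628.   35.6  46. ]
white [267.7 226.3] [262 221  12  11 106] [650.4  54.4  19. ] [642.2  54.4  46. ]
red 353 386.1699716713881 131.71671388101984 [554.5 135.3  46. ]
cl 25.0833 [619.3  62.5 241.8] [-0.  -0.8  0.3] 0.0037828581502787457 [ 0.2   0.35 -0.46  1.58  0.16  1.25  1.41]
```

View pics/p_wrist.png

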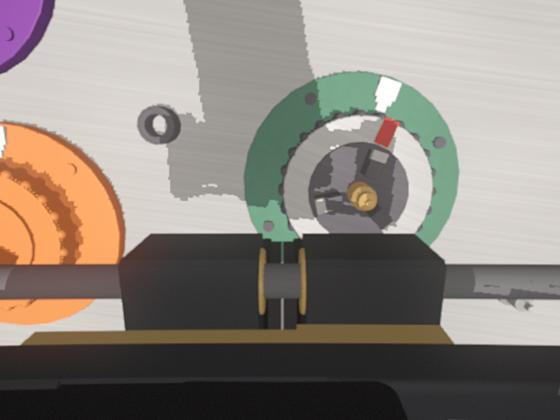

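```bash
cat > fit.py <<'E'
import sys
from ptr import *
def fit(im,m,ymax=228,R=(95,60)):
    H=cv2.cvtColor(im,cv2.COLOR_BGR2HSV);g=im.astype(int)
    gray=cv2.GaussianBlur(cv2.cvtColor(im,cv2.COLOR_BGR2GRAY),(3,3),0)
    sat=H[...,1].astype(float)*(H[...,0]>60)*(H[...,0]<95)
    sat=cv2.GaussianBlur(sat,(3,3),0)
    c=np.array([604.,122.])
    out=[]
    for name,z,Rr,ch in(('foot',16,95,sat),('face',50,40,gray.astype(float))):
        cc=c.copy()
        for it in range(4):
            pts=[]
            for a in np.radians(np.arange(0,360,3)):
                rr=np.arange(Rr-7,Rr+7,.25)
                P=np.c_[cc[0]+rr*np.cos(a),cc[1]+rr*np.sin(a),np.full(len(rr),z)]
                q=proj(m,P)
                if q[:,1].max()>ymax or q.min()<2 or q[:,0].max()>557: continue
                v=cv2.remap(ch.astype(np.float32),q[:,0].astype(np.float32)[None],q[:,1].astype(np.float32)[None],1)[0]
                d=np.convolve(v,[1]*6+[-1]*6,'valid')/6
                if name=='face': d=-d
                i=d.argmax()
                if d[i]>20: pts.append([*P[i+6,:2]])
            pts=np.array(pts);s=least_squares(lambda v:np.hypot(pts[:,0]-v[0],pts[:,1]-v[1])-v[2],[*cc,Rr],loss='soft_l1',f_scale=.5).x
            cc=s[:2]
        print(name,len(pts),s.round(2));out.append(cc)
    return out
if __name__=='__main__':
    n='wrist';m=env.camera_model(n);im=cv2.imread(sys.argv[1]) if len(sys.argv)>1 else env.read_camera(n)
    for c in fit(im,m)+[np.array([604,122.])]: meas('wrist c=%s'%c.round(1),im,m,c)
E
python3 fit.py pics/p_wrist.png
python3 -c "
import cv2
im=cv2.imread('pics/p_wrist.png')[60:235,240:470];cv2.imwrite('pics/g1.png',cv2.resize(im,None,fx=3,fy=3,interpolation=cv2.INTER_CUBIC))"
```

```text
foot 3 [588.22 125.29  76.93]
face 20 [601.38 119.92  35.23]
wrist c=[588.2 125.3] pointer 1323 168.4 mark 88 163.7 r 43.2
wrist c=[601.4 119.9] pointer 677 168.0 mark 349 161.9 r 50.0
wrist c=[604. 122.] pointer 635 169.7 mark 335 164.9 r 50.2
```

View pics/g1.png

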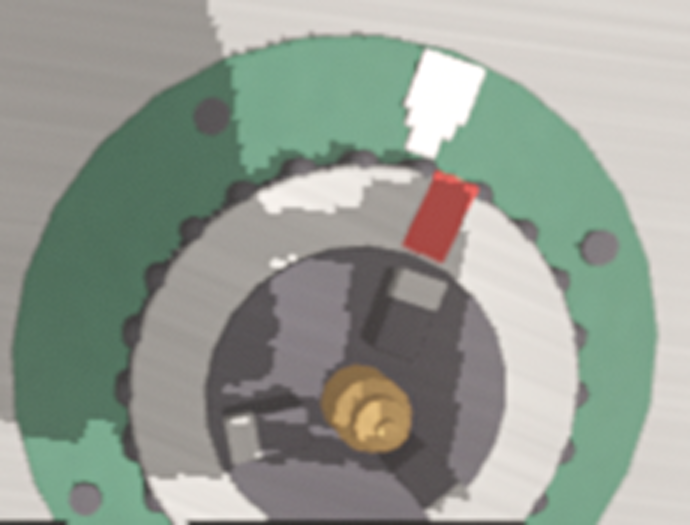

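Run:
```python
from h import *
from workcell import env
m=env.camera_model('wrist')
def pt(u,v,z): return plane(m,[[240+u/3,60+v/3]],z)[0]
tip=pt(422,156,19);base=(pt(428,50,19)+pt(485,72,19))/2
mk=(pt(435,172,46)+pt(478,188,46)+pt(405,245,46)+pt(440,262,46))/4
mo=(pt(435,172,46)+pt(478,188,46))/2;mi=(pt(405,245,46)+pt(440,262,46))/2
print(tip,base,mk,mo,mi)
ang=lambda v:np.degrees(np.arctan2(v[1],v[0]))%360
print('ptr axis',ang(base-tip),'mark axis',ang(mo-mi),np.hypot(*(mo-mi)[:2]))
for c in([604,122,0],[602.8,120.6,0],[604,121,0]):print(c,ang(tip-c),ang(base-c),ang(mk-c),np.hypot(*(tip-c)[:2]),np.hypot(*(mk-c)[:2]))
# face right/left edges
fl=pt(206,390,50);fr=pt(505,385,50);ft=pt(365,247,50)
P=np.array([fl,fr,ft,pt(255,285,50),pt(480,310,50)]);print(circ(P))
F=np.array([pt(12,355,16),pt(340,37,16),pt(657,340,16),pt(580,125,16),pt(100,140,16)]);print(circ(F))
```

```text
[539.29362501 135.11094914  19.        ] [513.78955773 139.28678085  19.        ] [554.85268014 135.64215648  46.        ] [545.24249267 138.0413506   46.        ] [564.4628676  133.24296235  46.        ]
ptr axis 170.70135532883293 mark axis 165.9825712541063 19.810283749385725
[604, 122, 0] 168.54567722789923 169.15207261980137 164.48657910818585 66.0212992243671 51.00556325528714
[602.8, 120.6, 0] 167.12910868774318 168.14355748421505 162.58218146062657 65.14312940663326 50.25148707702715
[604, 121, 0] 167.69773649139654 168.54071055750165 163.40995315555784 66.2271383161661 51.282080651447956
[603.51887234 121.66495637  39.29944389]
[603.16831258 122.22017183  94.23507554]
```

```bash
python3 -m jog '[{"x":-2.5,"y":0,"z":0,"twist":0},{"x":-2.5,"y":0,"z":0,"twist":0},{"x":-2.5,"y":0,"z":0,"twist":0},{"x":0,"y":0,"z":3.5,"twist":0},{"x":0,"y":0,"z":3.5,"twist":0},{"x":0,"y":0,"z":3.5,"twist":0},{"x":0,"y":0,"z":3.5,"twist":0},{"x":0.81,"y":0.59,"z":0,"twist":0},{"x":0,"y":0,"z":0,"twist":0},{"x":0.81,"y":0.59,"z":0,"twist":0},{"x":0.6,"y":0.42,"z":0,"twist":0},{"x":0.21,"y":0.17,"z":0,"twist":0},{"x":0,"y":0,"z":0,"twist":0},{"x":0,"y":0,"z":0,"twist":0}]'; python3 st.py; python3 ptr.py side
```

```text
clock: 26.3
eef_pos: [668.3, 86.9, 105.3]
orientation: [-0.068, 0.998, -0.0, 0.003]
ft_force: [4.1, -1.4, 0.1]
gripper_width: 0.004
t 26.30 R 72.4 phi -28.3 psi 97.7 z 105.3 phi-psi 233.9 tilt 2e-05 F [ 4.1 -1.4  0.1] j [ 0.12  0.56 -0.43  1.58  0.26  1.05  1.33]
inward 10mm in tool x,y cm 0.808 0.589
side pointer 54 168.9 mark 16 165.1 r 49.7
```

Back at the same contact pose. Advancing by 0.075 rad, then retracting to recheck.

```bash
python3 -m jog '[{"x":-0.095,"y":0.15,"z":0,"twist":-0.025},{"x":-0.095,"y":0.15,"z":0,"twist":-0.025},{"x":-0.095,"y":0.15,"z":0,"twist":-0.025},{"x":0,"y":0,"z":0,"twist":0},{"x":0,"y":0,"z":0,"twist":0},{"x":0,"y":0,"z":0,"twist":0}]'; python3 st.py; python3 ptr.py side; python3 -m jog '[{"x":-0.81,"y":-0.59,"z":0,"twist":0},{"x":-1.62,"y":-1.18,"z":-1,"twist":0},{"x":0,"y":0,"z":-3.5,"twist":0},{"x":0,"y":0,"z":-3.5,"twist":0},{"x":0,"y":0,"z":-3,"twist":0},{"x":0,"y":0,"z":-3,"twist":0},{"x":2.5,"y":0,"z":0,"twist":0},{"x":2.5,"y":0,"z":0,"twist":0},{"x":2.5,"y":0,"z":0,"twist":0},{"x":0,"y":0,"z":0,"twist":0},{"x":0,"y":0,"z":0,"twist":0},{"x":0,"y":0,"z":0,"twist":0},{"x":0,"y":0,"z":0,"twist":0}]'; python3 ptr.py side scene wrist;  python3 -c "
import cv2
im=cv2.imread('pics/p_wrist.png')[60:235,240:470];cv2.imwrite('pics/g2.png',cv2.resize(im,None,fx=3,fy=3,interpolation=cv2.INTER_CUBIC))"
```

```text
clock: 26.85
eef_pos: [670.3, 90.9, 104.2]
orientation: [-0.105, 0.994, -0.001, 0.002]
ft_force: [5.0, -3.2, 5.2]
gripper_width: 0.005
t 26.85 R 72.5 phi -24.8 psi 102.1 z 104.2 phi-psi 233.1 tilt 1e-05 F [ 5.  -3.2  5.2] j [ 0.12  0.57 -0.44  1.57  0.27  1.06  1.39]
inward 10mm in tool x,y cm 0.8 0.6
side pointer 54 168.9 mark 18 168.9 r 49.7
clock: 27.98
eef_pos: [623.5, 64.0, 242.2]
orientation: [-0.105, 0.994, 0.0, -0.0]
ft_force: [-0.7, -0.0, 0.7]
gripper_width: 0.004
side pointer 54 168.9 mark 18 168.9 r 49.7
scene pointer 59 168.0 mark 26 169.4 r 50.1
wrist pointer 647 169.7 mark 335 168.4 r 50.2
```

View pics/g2.png

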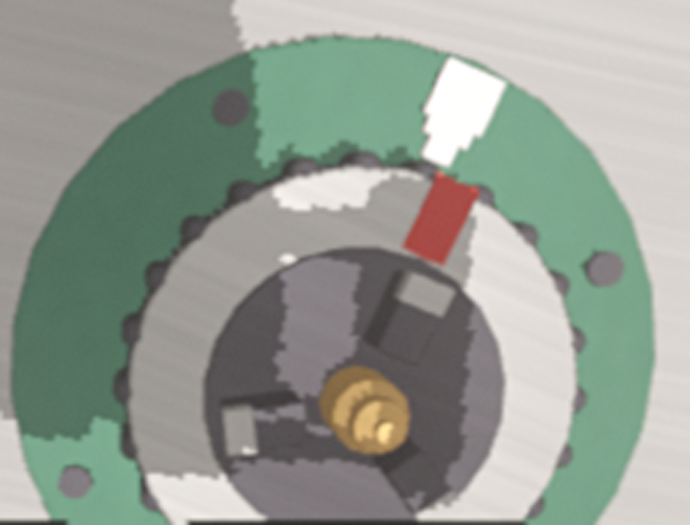

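```bash
python3 -c "
import cv2,numpy as np
a=cv2.imread('pics/p_scene.png');b=cv2.imread('pics/p_side.png')
cv2.imwrite('pics/fin.png',cv2.resize(np.hstack([a,b]),(800,300)))"; python3 st.py
```

```text
t 28.13 R 60.3 phi -71.9 psi 102.1 z 241.9 phi-psi 186.1 tilt 0.0 F [-0.6 -0.5 -0.3] j [ 0.21  0.36 -0.48  1.57  0.17  1.26  1.48]
inward 10mm in tool x,y cm 0.106 0.994
```

View pics/fin.png

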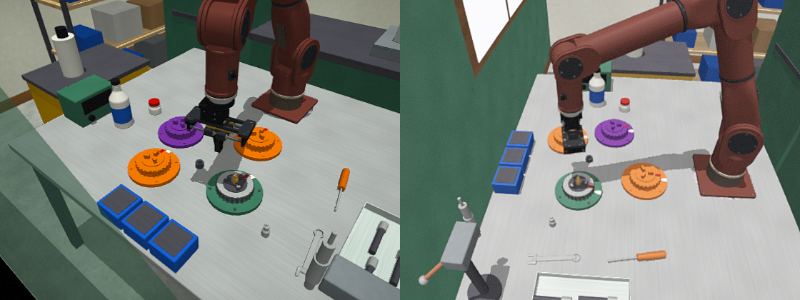

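In both views everything on the bench is where it started. The nozzle stands upright, the mark is at the pointer and the arm is clear.

```bash
python3 -c "
from workcell import env
print(env.finish_job())"
```

```text
the job is handed in; nothing more can be done
None
```

I rolled the green chuck's ring counter-clockwise with the closed fingertip against the rim ribs. It took three strokes plus a small last nudge, from about 146° past the first meeting to the second one at 720° (about 12.57 rad). I then backed off, raised the arm clear and handed the job in at about 28 s.

**Mark against pointer:** the three cameras disagree by a degree or so. The side camera shows no difference, the scene camera shows the mark about 1.4° past the pointer, and the wrist camera shows it about 1.3° short. That is within the calibration error, so I left it there.

**Forces:** the readings I took stayed at or below about 14 N while pushing and near 0 once clear.

**Other objects:** the nozzle is standing, and in the last two views everything else looked where it started. I judged that by eye rather than measuring it.

**Failed or corrected on the way:**
- The first two move commands were refused as invalid input.
- My first approach had the finger angled the wrong way. I turned it before the ring had moved.

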